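# Swing a graphite flow plate home on its pivot and pin it

## Robot

A 6-joint arm with a two-finger parallel gripper is mounted at the origin on the work surface. World frame = base frame: x ahead of the robot, y to its left, z up, the work surface at z = 0. Lengths are in m, angles in rad, forces in N, time in s.
With the tool pointing down it reaches from about 0.35 to 0.925 m from the base axis. Payload 6.4 kg.
Tool frame: the origin (TCP) lies on the centre line of the jaws, within the pads' length; the fingertips stand 22 mm ahead of it and the grasp point (between the pads) lies 3 mm ahead of it; x points along the fingers, y is the direction in which the jaws open and shut, and the axes are right-handed (so a half turn about x gives the same grasp; the last joint's range is limited). The gripper opens to 85 mm and grips with 20 to 120 N. Pads are 22 mm wide; open, the fingers measure 114 mm over their backs; the gripper's body (76 mm by 85 mm) begins 54 mm behind the grasp point. The pads swing forward as they close: fully open they stand 13 mm farther back than shut.
Start: joints at [1.119, 0.245, 1.558, -0, 1.339, -0.174], TCP at [0.178, 0.625, 0.253] pointing down, gripper open.
Joint ranges: [-3.13, 3.13], [-1.02, 2.26], [0.13, 2.54], [-0.95, 4.09], [0.21, 2.88], [-2.74, 2.74]. Speed limits (rad/s): [2.57, 2.57, 3.14, 3.14, 3.14, 3.14].

## Interface

Orientations are given as a rotation vector (axis times angle).
In Python, from rig import ctrl gives the robot as it stands. The module is installed in compiled form; this text tells all that it offers.
- The arm moves only by the tool step_arm, never from a script. Its argument "increments" is text: rows parted by semicolons, each of 6 numbers parted by spaces: the shift along the world's x, y, z normalised to -1 to 1, where 1 is 0.02 m, then the turn, a rotation vector about the world's x, y, z normalised to -1 to 1, where 1 is 0.08 rad. In form: dx dy dz ax ay az; .... A call has 1 to 8 rows; each row shifts and turns the commanded pose from where the row before left it; what a row does not reach is not made up. A row lasts 1/10 s, in which the tool goes at most 50 mm and 8.59 degrees, less where a joint would pass 70% of its speed; a pose out of reach is approached as far as the arm can. A call with a number of a shift or a turn outside -1 to 1 is refused whole. A call with a gripper value outside its range is refused whole. "hand" is the opening, from 0 (shut) to 1 (fully open), set as the call begins (left out, the last holds). The fingers move at their own pace and stop on an object; "grip_force" is the grip in N (left out, the last holds). Time passes only in rows, so rows that do not move let the fingers close. It gives the time, the measured TCP pose, the force and the opening at its end, in the units of the state.
- ctrl.read_state(): the state, without advancing time (a new reading comes with each control period).
- ctrl.snapshot(name): name is "side" or "top"; returns (picture, depth): 400x640x3 uint8, red, green, blue; 400x640 float32, m along the optical axis (not along the pixel's ray), 0 where there is no reading.
- ctrl.camera_params(name): a dict with "K" (3x3 intrinsics, pixels), "extrinsics" (4x4, takes a point from camera to world coordinates). Camera axes: x right, y up, looking along -z (the intrinsics and any distortion apply to the point x, -y, -z); pixel columns grow to the right and rows downward; lengths in m; the calibration is good to about 2 mm. A picture is of the moment at which its call begins. camera_params takes no time and is no camera call.
- ctrl.close_job(): hands the job in, once; it reports no verdict.
Trained networks look in the newest picture that a camera, given by its name, has taken for a name from the list of things; names that differ only in an ending like _2 or _b are one class to them, and where a whole thing is asked for, a point or a joint stands for the part that bears it (a point fixed in the world has none). Each returns a list of dicts, best first, with "confidence" (0 to 1); they miss things now and then, are a little off and sometimes report something else, mostly with a low value. They report only what shows in the picture. A call takes as long as a camera call. They do not tell look-alikes from the thing itself.
- ctrl.boxes_of(camera, label): "bbox" ([left, top, right, bottom] in pixels, round what is visible of it).
- ctrl.masks_of(camera, label): "pixels" (400x640 bool, what is visible of it) and "bbox" ([left, top, right, bottom] in pixels, round what is visible of it).
The state is a dict: "time_s": time; "joint_positions": joint angles; "joint_velocities": joint speeds; "joint_torque": joint torques, N m; "eef_pos": TCP position; "eef_rot": TCP orientation; "ft_force": force on the tool from outside, world axes, zero at the start; "moment": the same for the moment, N m; "gripper_width": finger opening in m.
Only numpy, scipy, OpenCV 4.12 (cv2) and the standard library are available. Lean on these libraries where they do the work, as an engineer would, in place of code of your own. Each camera call takes 0.05 s, during which the arm holds its last target.

## Task

Swing the graphite plate round its pivot pin, keeping it flat on the jig, until its long edge is fully home against the steel stop block, and hold it pressed there for half a second with some 15 newtons; never load the brittle plate or the stop with more than 25 newtons. Then take the headed dowel from its rack and put it through the plate into the jig until its head is down on the plate, and let go. Leave the bottles, the finished red cell and the screwdriver where they are.

Things in the scene. Friction and masses are not known exactly. Their poses are not given: they have to be found in the camera images.
- jig: White plastic assembly jig, fixed, a 20 mm thick slab on the bench, with an upright steel pivot pin, a stop block and a dowel hole. Origin: on the pivot pin's axis at bench level; z up. The slab spans x -140 to +60, y -70 to +140 mm, z 0 to 20 mm in these axes. It lies with x pointing roughly away from the robot; place and yaw vary.
- jig_pivot (a point): Point on the pivot pin's axis at the jig's top surface (jig frame 0, 0, 20 mm). The pin is 12 mm in diameter and stands 22 mm above that surface.
- jig_hole (a point): Centre of the mouth of the dowel hole in the jig's top surface (jig frame -25, 95, 20 mm); 15.5 mm diameter, right through; hidden under the plate when the plate is home.
- plate: Dark grey brittle graphite plate 90 x 140 x 16 mm, 0.25 to 0.5 kg, loose, flat on the jig, with a 13.5 mm corner hole over the pivot pin. Origin: that hole's axis, on the underside; z up. It spans x -70 to +20, y -20 to +120 mm in its axes. At home its axes are parallel to the jig's; it starts turned 0.35 to 0.7 rad anticlockwise (from above) from that, its free end nearer the robot.
- plate_hole (a point): Centre of the mouth of the plate's dowel hole, 14.5 mm diameter, in its top surface (plate frame -25, 95, 16 mm). Pushing the plate's long side x = -70 mm near the free corner (y about 100 mm) swings the plate clockwise to the stop; friction takes some 1 to 4 N there (more if the plate is borne down on), and it stays where it is left.
- dowel: Steel dowel with a round head, 50 g, upright in its rack. Origin at the centre of its lower tip, z up towards the head. Shank 12 mm diameter, 32 mm long, tip chamfered 1 mm; head 20 mm diameter, 14 mm tall (32 to 46 mm above the tip). When home, its head rests on the plate and its tip is 4 mm above the bench.
- rack: Fixed aluminium block 60 x 60 x 30 mm; origin at the centre of its underside. It holds the dowel in a 14 mm hole at its centre, 24 mm deep; the dowel's head is 38 to 52 mm above the bench, 8 mm clear of the block. Place and yaw vary.
- cell: Bystander: finished cell, red end plates with gold collectors between, 72 x 90 x 105 mm, standing. Origin at the centre of its underside.
- bottle_a: Bystander: capped amber jar with purple cap, 68 mm diameter, 130 mm tall. Origin at the centre of its underside.
- bottle_b: Bystander: second jar of the same kind.
- driver: Bystander: screwdriver 180 mm long lying on the bench; origin under its middle.
- stop: The steel stop block on the jig; origin at the middle of the lower edge of its stop face (jig frame 20, 100, 20 mm), axes as the jig's. It is 20 x 20 mm and 14 mm tall, rigid, and the plate's long side x = +20 mm meets its -x face squarely at home.
There are look-alikes about, which are no part of the job. Leave any blue or purple look-alike of the plate alone.

How it is judged:
On the way, in this order (a step that is already met when the one before it is completed fails the run):
1. the plate is home on its pivot and touching the stop, the fingers pressing on it with more than 10 N (angle between the x axis of plate and the x axis of jig, either way round below 0.02 rad and distance between plate and jig_pivot below 0.004 m and angle between plate's own z axis and vertical below 0.03 rad and contact force between the fingers and plate above 10 N and contact force between plate and stop above 1 N), for 0.4 s.
2. the dowel is through the plate and in the jig, its head down on the plate (angle between the x axis of plate and the x axis of jig, either way round below 0.02 rad and distance between plate and jig_pivot below 0.004 m and angle between plate's own z axis and vertical below 0.03 rad and horizontal distance between dowel and jig_hole below 0.004 m and z of dowel in the frame of jig below 0.008 m and angle between dowel's own z axis and vertical below 0.1 rad), for 0.2 s.
At the end, for the whole second after the job is handed in: The plate lies flat on the jig over its pivot pin (within 4 mm), its heading within 0.02 rad of the jig's; the dowel stands upright in the dowel hole (within 4 mm), head down, its tip less than 8 mm above the bench; both are at rest and released (all of step 2 and linear speed of each of plate, dowel below 0.02 m/s and contact force between each of dowel, plate and the fingers below 0.1 N); the robot touches nothing.
It fails at once if the robot (fingers or arm) loads the plate with more than 25 N (contact force between any of the fingers, the arm and plate above 25 N).
It fails at once if the plate loads the stop with more than 25 N (contact force between plate and stop above 25 N).
It fails at once if the dowel loads the plate with more than 25 N (contact force between plate and dowel above 25 N).
It fails at once if the plate is lifted or tipped off the jig (angle between plate's own z axis and vertical above 0.08 rad or distance between plate and jig_pivot above 0.008 m).
It fails at once if a bystander is moved by more than 20 mm (distance of any of cell, bottle_a, bottle_b, driver from where it was at the start of the episode above 0.02 m).
It also fails if it takes over 69 s, if anything falls off the work surface, if the arm or the gripper's body presses on something with over 40 N, if the wrist force passes 120 N, or if a joint passes its speed limit or range.

## Working session

There is one attempt and no reset: what is moved stays moved. The work goes in short steps, Python scripts to look and compute and a tool call to move; the robot and the scene stay as the last step left them, time stands still between calls to the robot, and variables do not carry over. Pictures are saved under pics/ and viewed, and the job is handed in when it is done.

Besides the shell and the picture viewer there is one more tool, called after ">>>" as name(argument=value, ...) on one line, values as JSON. step_arm: Moves the arm, as the interface text tells. Scaled input: -1 to 1 covers 0.02 m each way for a shift and 0.08 rad each way for a turn. Its arguments: {"type":"object","properties":{"increments":{"type":"string"},"hand":{"type":"number"},"grip_force":{"type":"number"}},"required":["increments"]}

```bash
mkdir -p pics; cat > h.py <<'E'
import numpy as np,cv2
from rig import ctrl
def save(n,im): cv2.imwrite('pics/'+n+'.png',im[:,:,::-1])
def pw(cam,d,us,vs):
    p=ctrl.camera_params(cam);K=np.array(p['K']);T=np.array(p['extrinsics'])
    us=np.asarray(us);vs=np.asarray(vs);z=d[vs.astype(int),us.astype(int)]
    x=(us-K[0,2])/K[0,0]*z;y=(vs-K[1,2])/K[1,1]*z
    P=np.stack([x,-y,-z,np.ones_like(z)],-1)
    return (P@T.T)[...,:3]
def pz(cam,u,v,zw):
    p=ctrl.camera_params(cam);K=np.array(p['K']);T=np.array(p['extrinsics'])
    r=T[:3,:3]@np.array([(u-K[0,2])/K[0,0],-(v-K[1,2])/K[1,1],-1.]);o=T[:3,3]
    return o+r*(zw-o[2])/r[2]
def proj(cam,P):
    p=ctrl.camera_params(cam);K=np.array(p['K']);T=np.linalg.inv(np.array(p['extrinsics']))
    q=T[:3,:3]@np.asarray(P)+T[:3,3]; return K[0,0]*q[0]/-q[2]+K[0,2],K[1,1]*-q[1]/-q[2]+K[1,2]
E
python3 - <<'E'
from h import *
for c in ['top','side']:
    im,d=ctrl.snapshot(c);save(c+'0',im);np.savez(c+'0.npz',im=im,d=d)
    print(c,ctrl.camera_params(c))
    for l in ['plate','jig','dowel','rack','stop','cell','bottle_a','driver']:
        print(l,[(round(b['confidence'],2),[int(x) for x in b['bbox']]) for b in ctrl.boxes_of(c,l)])
s=ctrl.read_state();print(s)
E
```

```text
top {'K': array([[388.52583796,   0.        , 331.82767652],
       [  0.        , 388.52583796, 198.70241732],
       [  0.        ,   0.        ,   1.        ]]), 'extrinsics': array([[ 1.63060723e-03,  9.88158050e-01, -1.53430799e-01,
         4.54602380e-01],
       [-9.99852547e-01, -1.01178215e-03, -1.71423695e-02,
        -3.91475995e-02],
       [-1.70946090e-02,  1.53436128e-01,  9.88010693e-01,
         1.25021163e+00],
       [ 0.00000000e+00,  0.00000000e+00,  0.00000000e+00,
         1.00000000e+00]])}
plate [(0.84, [369, 220, 419, 267]), (0.58, [286, 196, 338, 233]), (0.56, [282, 117, 326, 162])]
jig [(0.93, [271, 173, 344, 248])]
dowel []
rack [(0.94, [216, 233, 242, 259])]
stop []
cell [(0.81, [431, 256, 471, 281])]
bottle_a [(0.57, [447, 186, 482, 211]), (0.56, [419, 157, 449, 183])]
driver [(0.8, [201, 178, 227, 191])]
side {'K': array([[430.61266367,   0.        , 326.7035915 ],
       [  0.        , 430.61266367, 203.66629605],
       [  0.        ,   0.        ,   1.        ]]), 'extrinsics': array([[-0.99618282,  0.06085576, -0.06258085,  0.56426034],
       [-0
[... 586 characters left out ...]
0.82, [260, 348, 298, 398])]
{'time_s': 0.9, 'joint_positions': array([ 1.11887314e+00,  2.45097034e-01,  1.55778024e+00,  1.15948021e-05,
        1.33870303e+00, -1.74105766e-01]), 'joint_velocities': array([-0.00029404, -0.00211732,  0.00102611, -0.00035187, -0.00081333,
       -0.00024545]), 'joint_torque': array([ 1.49241259e-03, -4.29500520e+01, -3.26434243e+01, -1.89686739e-05,
        2.13563717e-04, -9.20145794e-06]), 'eef_pos': array([0.17827114, 0.62509535, 0.25330279]), 'eef_rot': array([ 0.21808481,  1.55978011, -0.21806083]), 'ft_force': array([-0.98488437, -0.02983908,  0.0655553 ]), 'moment': array([ 0.04172965, -0.01753445, -0.04313852]), 'gripper_width': 0.08560255730899394}
```

View pics/top0.png

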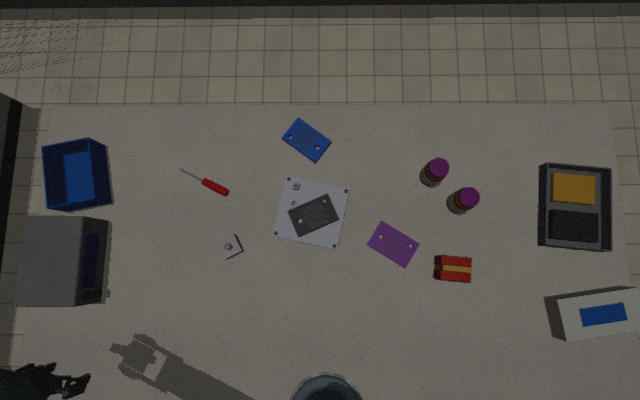

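View pics/side0.png

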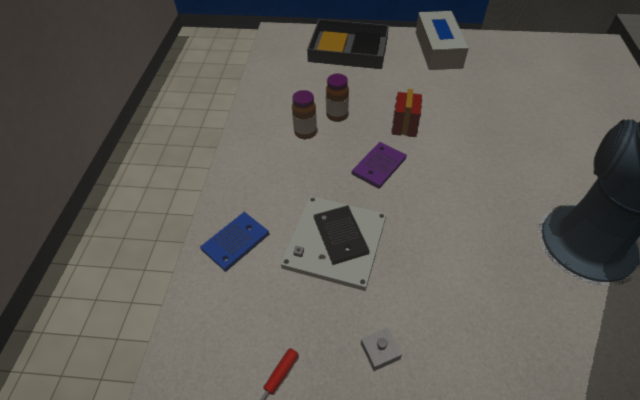

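```bash
python3 - <<'E'
import cv2
a=cv2.imread('pics/top0.png')[165:265,195:355];b=cv2.imread('pics/side0.png')[190:380,270:410]
cv2.imwrite('pics/ct.png',cv2.resize(a,None,fx=5,fy=5,interpolation=cv2.INTER_CUBIC))
cv2.imwrite('pics/cs.png',cv2.resize(b,None,fx=3.1,fy=3.1,interpolation=cv2.INTER_CUBIC))
E
```

```text
(no output)
```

View pics/ct.png

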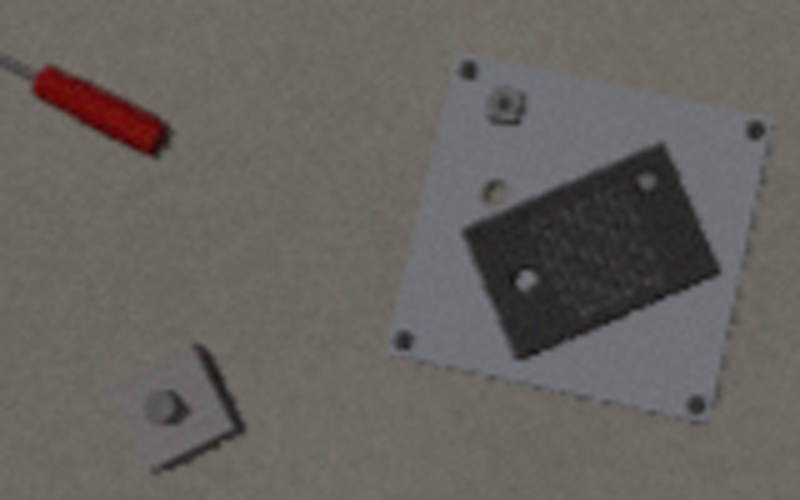

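View pics/cs.png

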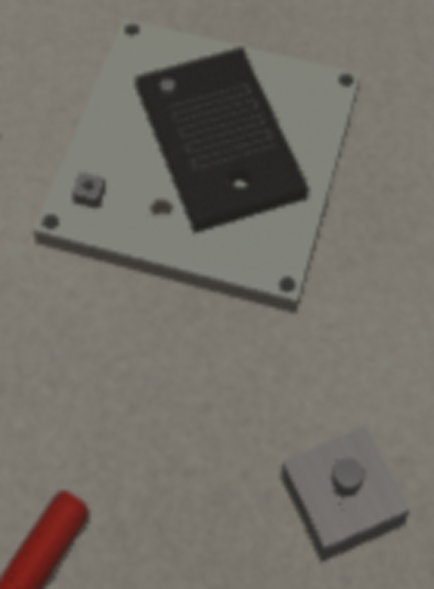

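The scene matches the description. In the top view:
- **Plate:** the dark one with its corner hole over the pin, on the white jig at (313,215).
- **Plate look-alikes:** blue at (306,140) and purple at (393,243).
- **Dowel:** in the rack at (232,247).
- **Other things:** stop at (296,186), screwdriver at (205,184), jars at (434,172) and (463,199), and the cell at (453,268).

Next I'll fit the poses by rendering the known shapes in both cameras.

```bash
cat > fit.py <<'E'
from h import *
from scipy.optimize import minimize
S=8
def R(a): return np.array([[np.cos(a),-np.sin(a)],[np.sin(a),np.cos(a)]])
def hull(cam,P,roi,tot):
    px=np.array([proj(cam,p) for p in P]);return px
def fillm(shape,px,roi):
    m=np.zeros(((roi[3]-roi[1])*S,(roi[2]-roi[0])*S),np.uint8)
    # pixel centre at integer coordinates
    q=((px-np.array(roi[:2])+0.5)*S-0.5)
    cv2.fillConvexPoly(m,np.round(q*16).astype(np.int32),1,shift=4);return m
def prism(poly,z0,z1,o,a):
    w=(R(a)@np.array(poly).T).T+o
    return [(x,y,z0) for x,y in w],[(x,y,z1) for x,y in w]
def circ(r,c=(0,0),n=40): 
    t=np.linspace(0,2*np.pi,n,endpoint=False);return np.c_[c[0]+r*np.cos(t),c[1]+r*np.sin(t)]
def box(x0,x1,y0,y1): return np.array([(x0,y0),(x1,y0),(x1,y1),(x0,y1)],float)
def render(cam,items,roi):
    lab=np.zeros(((roi[3]-roi[1])*S,(roi[2]-roi[0])*S),np.uint8);k=1
    for poly,z0,z1,o,a in items:
        b,t=prism(poly,z0,z1,o,a)
        pb=hull(cam,b,0,0);pt=hull(cam,t,0,0)
        if z1>z0:
            h=cv2.convexHull(np.vstack([pb,pt]).astype(np.float32))[:,0]
            lab[fillm(0,h,roi)>0]=k
        k+=1
        lab[fillm(0,pt,roi)>0]=k;k+=1
    return lab,k
def cost(cam,img,items,roi):
    lab,k=render(cam,items,roi)
    cols=[]
    for i in range(k):
        m=(lab==i).astype(np.float32)
        if m.any(): cols.append(cv2.resize(cv2.GaussianBlur(m,(0,0),S*0.5),(roi[2]-roi[0],roi[3]-roi[1]),interpolation=cv2.INTER_AREA).ravel())
    A=np.stack(cols,1);y=img[roi[1]:roi[3],roi[0]:roi[2]].astype(float).mean(2).ravel()
    c,_,_,_=np.linalg.lstsq(A,y,rcond=None);r=y-A@c
    return np.mean(np.clip(np.abs(r),0,25)**2)
def jig_items(p):
    o=np.array(p[:2]);a=p[2]
    it=[(box(-.14,.06,-.07,.14),0,.02,o,a),
        (circ(.00775,(-.025,.095)),.02,.02,o,a),
        (box(.02,.04,.09,.11),.02,.034,o,a),
        (box(-.07,.02,-.02,.12),.02,.036,o,p[3]+a),
        (circ(.00725,(-.025,.095)),.036,.036,o,p[3]+a),
        (circ(.006),.036,.042,o,a)]
    return it
def rack_items(p):
    o=np.array(p[:2]);return [(box(-.03,.03,-.03,.03),0,.03,o,p[2]),(circ(.01),.038,.052,o,p[2])]
def fit(imgs,items,rois,p0,dz):
    f=lambda p:sum(cost(c,imgs[c],items(p),rois[c]) for c in imgs)
    p0=np.array(p0);b=None
    for k in (1.,.3):
        sim=np.vstack([p0]+[p0+k*np.eye(len(p0))[i]*dz[i] for i in range(len(p0))])
        b=minimize(f,p0,method='Nelder-Mead',options=dict(initial_simplex=sim,xatol=1e-4,fatol=1e-3,maxiter=250));p0=b.x
    return b.x,b.fun
E
cat > run1.py <<'E'
from fit import *
im={c:np.load(c+'0.npz')['im'] for c in('top','side')}
print('piv',pz('top',324.6,201,.04),'rack',pz('top',195+165/5,165+407/5,.05))
g=pz('top',324.6,201,.04);r=pz('top',228,246.4,.052)
roi={'top':(262,165,354,258),'side':(274,190,394,300)};rr={'top':(212,228,250,265),'side':(356,322,408,376)}
for cs in (['top','side'],['top'],['side']):
    I={c:im[c] for c in cs}
    print(cs,'jig',*map(lambda x:np.round(x,4),fit(I,jig_items,roi,[g[0],g[1],-.21,.5],[.01,.01,.05,.1])))
    for y in (0.4,):
        print(cs,'rack',*map(lambda x:np.round(x,4),fit(I,rack_items,rr,[r[0],r[1],y],[.01,.01,.15])))
E
python3 run1.py
```

```text
piv [0.63523668 0.00461445 0.04      ] rack [0.49254257 0.30149079 0.05      ]Traceback (most recent call last):
  File "run1.py", line 8, in <module>
    print(cs,'jig',*map(lambda x:np.round(x,4),fit(I,jig_items,roi,[g[0],g[1],-.21,.5],[.01,.01,.05,.1])))
                                               ~~~^^^^^^^^^^^^^^^^^^^^^^^^^^^^^^^^^^^^^^^^^^^^^^^^^^^^^^
  File "fit.py", line 54, in fit
    b=minimize(f,p0,method='Nelder-Mead',options=dict(initial_simplex=sim,xatol=1e-4,fatol=1e-3,maxiter=250));p0=b.x
    res = _minimize_neldermead(fun, x0, args, callback, bounds=bounds,
                               **options)
    fxr = func(xr)
    fx = function(np.copy(x), *(wrapper_args + args))
  File "fit.py", line 50, in <lambda>
    f=lambda p:sum(cost(c,imgs[c],items(p),rois[c]) for c in imgs)
               ~~~^^^^^^^^^^^^^^^^^^^^^^^^^^^^^^^^^^^^^^^^^^^^^^^^
  File "fit.py", line 50, in <genexpr>
    f=lambda p:sum(cost(c,imgs[c],items(p),rois[c]) for c in imgs)
                   ~~~~^^^^^^^^^^^^^^^^^^^^^^^^^^^^
  File "fit.py", line 30, in cost
    lab,k=render(cam,items,roi)
          ~~~~~~^^^^^^^^^^^^^^^
  File "fit.py", line 22, in render
    pb=hull(cam,b,0,0);pt=hull(cam,t,0,0)
                          ~~~~^^^^^^^^^^^
  File "fit.py", line 6, in hull
    px=np.array([proj(cam,p) for p in P]);return px
                 ~~~~^^^^^^^
  File "h.py", line 15, in proj
    p=ctrl.camera_params(cam);K=np.array(p['K']);T=np.linalg.inv(np.array(p['extrinsics']))
ValueError: time passes only in moves, steps and waits
```

```bash
python3 - <<'E'
s=open('h.py').read()
s=s.replace("def save","import os,pickle\nif not os.path.exists('cp.pkl'): pickle.dump({c:ctrl.camera_params(c) for c in('top','side')},open('cp.pkl','wb'))\nCP=pickle.load(open('cp.pkl','rb'))\ndef save",1).replace("ctrl.camera_params(cam)","CP[cam]")
open('h.py','w').write(s)
E
time python3 run1.py; python3 -c "
from h import *
print(ctrl.read_state()['time_s'])"
```

```text
piv [0.63523668 0.00461445 0.04      ] rack [0.49254257 0.30149079 0.05      ]
['top', 'side'] jig [ 0.6352  0.0072 -0.2127  0.6282] 32.3914
['top', 'side'] rack [0.4935 0.3059 0.4833] 31.3035
['top'] jig [ 0.6358  0.0065 -0.215   0.6295] 17.0953
['top'] rack [0.4938 0.3049 0.4782] 12.3772
['side'] jig [ 0.6349  0.0074 -0.2127  0.6253] 12.6219
['side'] rack [0.4932 0.3066 0.4869] 6.4182
0.9
real	1m9.683s
user	3m15.536s
sys	0m3.202s
```

```bash
python3 - <<'E'
from fit import *
from scipy.spatial.transform import Rotation as Ro
print(Ro.from_rotvec([0.21808481,1.55978011,-0.21806083]).as_matrix().round(3))
o=np.array([.6353,.0071]);
for a in(.414,-.2133):
  for x in(-.111,-.083,-.081): print(a,x,(o+R(a)@[x,.1]).round(4), 'ydir',R(a)@[0,1])
print('hole',o+R(-.2133)@[-.025,.095])
im=np.load('side0.npz');d=im['d'];t=np.load('top0.npz')['d']
print(pw('top',t,[280,290,312,330],[225,180,215,240]).round(4));print(pw('side',d,[300,370,335],[265,270,235]).round(4))
E
```

```text
[[-0.     0.274  0.962]
 [ 0.     0.962 -0.274]
 [-1.     0.    -0.   ]]
0.414 -0.111 [0.4934 0.054 ] ydir [-0.40227461  0.91551905]
0.414 -0.083 [0.5191 0.0653] ydir [-0.40227461  0.91551905]
0.414 -0.081 [0.5209 0.0661] ydir [-0.40227461  0.91551905]
-0.2133 -0.111 [0.548  0.1283] ydir [0.21168626 0.97733767]
-0.2133 -0.083 [0.5753 0.1224] ydir [0.21168626 0.97733767]
-0.2133 -0.081 [0.5773 0.122 ] ydir [0.21168626 0.97733767]
hole [0.63097675 0.10523924]
[[ 0.5614  0.1471  0.0179]
 [ 0.7073  0.1178  0.0188]
 [ 0.5913  0.0442  0.0365]
 [ 0.5138 -0.0123  0.021 ]]
[[0.6777 0.1315 0.0201]
 [0.5187 0.132  0.0207]
 [0.6037 0.0533 0.0351]]
```

>>> step_arm(increments="0.492 -0.892 0 0 0 0.27;0.492 -0.892 0 0 0 0.27;0.492 -0.892 0 0 0 0.27;0.492 -0.892 0 0 0 0.27;0.492 -0.892 0 0 0 0.27;0.492 -0.892 0 0 0 0.27;0.492 -0.892 0 0 0 0.27;0.492 -0.892 0 0 0 0.27", hand=0, grip_force=30)

```text
time_s: 1.7
eef_pos: [0.2573, 0.4816, 0.2534]
eef_rot: [0.082, 1.569, -0.082]
ft_force: [0.8, 0.5, 0.0]
gripper_width: 0.0005
```

>>> step_arm(increments="0.492 -0.892 0 0 0 0.27;0.492 -0.892 0 0 0 0.27;0.492 -0.892 0 0 0 0.27;0.492 -0.892 0 0 0 0.27;0.492 -0.892 0 0 0 0.27;0.492 -0.892 0 0 0 0.27;0.492 -0.892 0 0 0 0.27;0.492 -0.892 0 0 0 0.27")

```text
time_s: 2.5
eef_pos: [0.336, 0.3389, 0.2535]
eef_rot: [-0.054, 1.57, 0.054]
ft_force: [-0.1, 0.8, 0.5]
gripper_width: -0.0001
```

>>> step_arm(increments="0.492 -0.892 -0.4 0 0 0.27;0.492 -0.892 -0.4 0 0 0.27;0.492 -0.892 -0.4 0 0 0.27;0.492 -0.892 -0.4 0 0 0.27;0.492 -0.892 -0.4 0 0 0.27;0.492 -0.892 -0.4 0 0 0.27;0.492 -0.892 -0.4 0 0 0.27;0.492 -0.892 -0.4 0 0 0.27")

```text
time_s: 3.3
eef_pos: [0.4148, 0.1962, 0.1892]
eef_rot: [-0.19, 1.562, 0.19]
ft_force: [0.9, 0.7, -0.4]
gripper_width: -0.0001
```

>>> step_arm(increments="0.492 -0.892 -0.4 0 0 0.27;0.492 -0.892 -0.4 0 0 0.27;0.492 -0.892 -0.4 0 0 0.27;0.492 -0.892 -0.4 0 0 0.27;0.492 -0.892 -0.4 0 0 0.27;0.492 -0.892 -0.4 0 0 0.27;0.492 -0.892 -0.4 0 0 0.27;0.492 -0.892 -0.4 0 0 0.27")

```text
time_s: 4.1
eef_pos: [0.4936, 0.0534, 0.1251]
eef_rot: [-0.325, 1.546, 0.325]
ft_force: [-0.2, -0.2, -0.2]
gripper_width: 0.0002
```

```bash
cat > st.py <<'E'
from h import *
from scipy.spatial.transform import Rotation as Ro
s=ctrl.read_state();M=Ro.from_rotvec(s['eef_rot']).as_matrix()
print(s['time_s'],s['eef_pos'].round(4),'yaw',np.round(np.arctan2(-M[0,1],M[1,1]),4),'tilt',M[:,0].round(4),'F',s['ft_force'].round(2),'w',round(s['gripper_width'],4),s['joint_positions'].round(2))
E
python3 st.py; python3 - <<'E'
from h import *
for c in('top','side'):
    im,d=ctrl.snapshot(c);np.savez(c+'1.npz',im=im,d=d);save(c+'1',im)
E
```

```text
4.1 [0.4936 0.0534 0.1251] yaw 0.4142 tilt [ 4.e-04  0.e+00 -1.e+00] F [-0.18 -0.18 -0.16] w 0.0002 [-0.12  0.05  2.03  0.    1.06 -2.11]
```

View pics/side1.png

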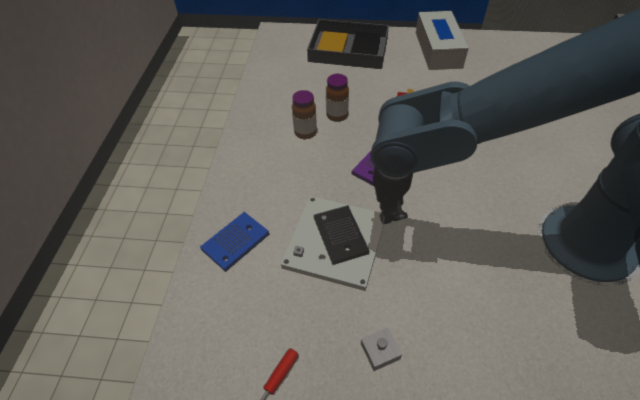

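```bash
python3 - <<'E'
from h import *
for z in (.1251,.1031): print(proj('side',[.4936,.0534,z]))
f=np.load('side1.npz');im=f['im'];d=f['d']
c=im[170:240,340:430];cv2.imwrite('pics/cs1.png',cv2.resize(c[:,:,::-1],None,fx=7,fy=7,interpolation=cv2.INTER_CUBIC))
vs,us=np.mgrid[190:228,375:412];P=pw('side',d,us.ravel(),vs.ravel());
m=(P[:,2]>.06)&(d[vs.ravel(),us.ravel()]>0);Q=P[m];print(np.sort(Q[:,2])[:40:4].round(4));q=Q[Q[:,2]<.115];print(q.min(0),q.max(0))
E
```

```text
(np.float64(385.7492426852609), np.float64(215.0384682260932))
(np.float64(384.7919539818811), np.float64(220.99873828826946))
[0.1075 0.111  0.1113 0.1138 0.1151 0.1159 0.1172 0.1181 0.1198 0.1212]
[0.4830285  0.0516734  0.10748109] [0.50513123 0.06556131 0.11452615]
```

View pics/cs1.png

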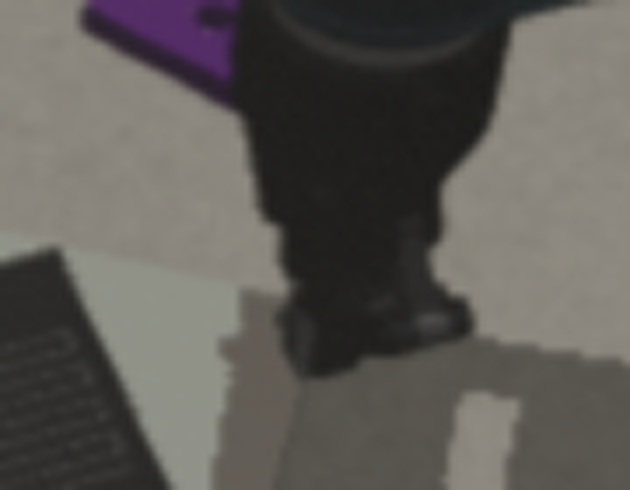

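```bash
python3 - <<'E'
from h import *
from fit import R
f=np.load('side1.npz');d=f['d']
o=np.array([.4936,.0534,.1251])
for v in range(196,226,2):
    us=np.arange(376,412,3);P=pw('side',d,us,np.full(len(us),v))-o
    L=(R(-.414)@P[:,:2].T).T
    print(v,' '.join('%4d,%4d,%4d|'%tuple((1000*np.r_[l,p[2]]).round()) if p[2]>-.07 and abs(p[2])<.2 else '      -       |' for l,p in zip(L,P)))
E
```

```text
196   11, -34,  30|   17, -10,  60|   12,  -6,  63|   16,  13,  87|   20,  31, 109|   15,  34, 110|   10,  36, 111|    4,  37, 110|   -2,  37, 107|       -       |       -       |       -       |
198       -       |   16, -11,  53|   19,   6,  74|   18,  16,  85|   11,  17,  83|   10,  27,  94|    8,  34, 102|    4,  37, 104|   -3,  37, 100|       -       |       -       |       -       |
200       -       |   16,  -9,  48|   13,  -3,  54|   18,  18,  80|   10,  17,  76|   11,  28,  90|    9,  37, 100|    2,  37,  96|   -5,  35,  92|       -       |       -       |       -       |
202       -       |       -       |   17,   5,  59|   17,  18,  73|   11,  19,  72|   10,  29,  85|    8,  36,  91|    1,  37,  89|   -4,  38,  89|       -       |       -       |       -       |
204       -       |       -       |   16,   5,  51|   16,  17,  66|   11,  20,  68|   11,  31,  80|   10,  41,  91|    2,  38,  85|   -5,  38,  83|       -       |       -       |       -       |
206       -       |       -       |   16,   6,  46|   15,  17,  59|   11,  21,  62|   11,  32,  76|    8,  39,  83|    3
[... 1139 characters left out ...]
   12,  41,  47|   13,  55,  65|   10,  61,  71|    3,  60,  68|   -3,  62,  67|       -       |       -       |
220       -       |       -       |   10,   5,  -7|    7,  11,  -1|   11,  31,  26|   12,  43,  43|   12,  54,  57|    9,  61,  64|       -       |       -       |       -       |       -       |
222       -       |       -       |   10,   6, -14|    6,  12,  -8|   -1,  13,  -9|       -       |       -       |       -       |       -       |       -       |       -       |       -       |
224       -       |       -       |       -       |       -       |       -       |       -       |       -       |       -       |       -       |       -       |       -       |       -       |
```

>>> step_arm(increments="0 0 -0.6 0 0 0;0 0 -0.6 0 0 0;0 0 -0.6 0 0 0;0 0 -0.6 0 0 0;0 0 -0.5 0 0 0;0 0 -0.4 0 0 0;0 0 -0.3 0 0 0;0 0 -0.2 0 0 0")

```text
time_s: 5.0
eef_pos: [0.4931, 0.0542, 0.0487]
eef_rot: [-0.324, 1.547, 0.324]
ft_force: [-0.1, 0.6, 0.6]
gripper_width: 0.0
```

>>> step_arm(increments="0.275 0.121 0 0 0 0;0.275 0.121 0 0 0 0;0.275 0.121 0 0 0 0;0.275 0.121 0 0 0 0;0 0 0 0 0 0")

```text
time_s: 5.5
eef_pos: [0.5163, 0.0641, 0.0498]
eef_rot: [-0.325, 1.545, 0.324]
ft_force: [-1.2, 0.9, -0.8]
gripper_width: 0.0001
```

```bash
python3 st.py; python3 - <<'E'
from h import *
im,d=ctrl.snapshot('side');np.savez('side2.npz',im=im,d=d)
c=im[190:290,275:405];cv2.imwrite('pics/cs2.png',cv2.resize(c[:,:,::-1],None,fx=6,fy=6,interpolation=cv2.INTER_CUBIC))
E
```

```text
5.5 [0.5163 0.0641 0.0498] yaw 0.4139 tilt [ 1.4e-03 -1.0e-04 -1.0e+00] F [-1.2   0.87 -0.76] w 0.0001 [-0.09  0.23  1.99  0.    0.91 -2.08]
```

View pics/cs2.png

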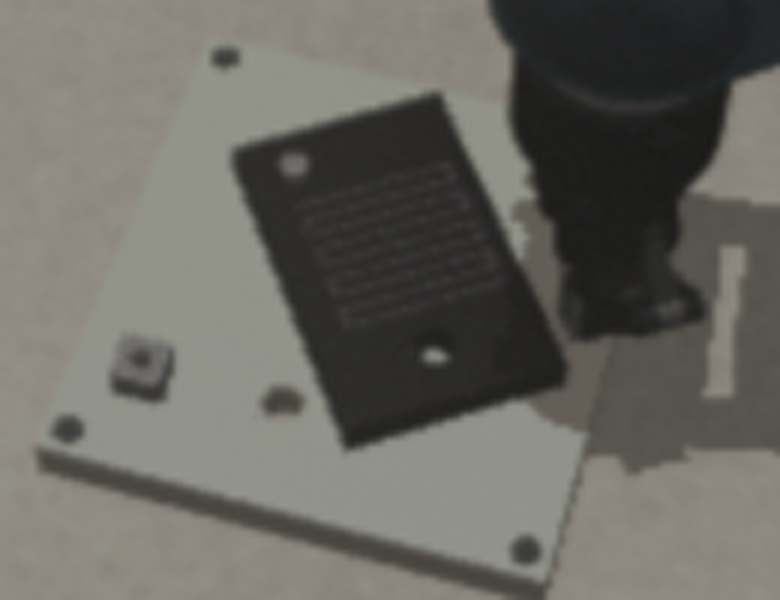

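```bash
cat > path.py <<'E'
from fit import *
o=np.array([.6353,.0071])
def path(x0,x1,a0,a1,n,y=.1):
    X=np.linspace(x0,x1,n+1);A=np.linspace(a0,a1,n+1)
    P=np.array([o+R(a)@[x,y] for x,a in zip(X,A)]);D=np.diff(P,axis=0)/.02;t=(a1-a0)/n/.08
    rows=['%.3f %.3f 0 0 0 %.3f'%(d[0],d[1],t) for d in D]
    for i in range(0,n,8): print(';'.join(rows[i:i+8]));
    print(P[-1].round(4))
if __name__=='__main__':
    path(-.0862,-.0822,.414,.414,2); path(-.0822,-.0822,.414,-.10,24)
E
python3 path.py
```

```text
0.092 0.040 0 0 0 0.000;0.092 0.040 0 0 0 0.000
[0.5198 0.0656]
0.064 0.123 0 0 0 -0.268;0.067 0.122 0 0 0 -0.268;0.069 0.120 0 0 0 -0.268;0.072 0.119 0 0 0 -0.268;0.074 0.117 0 0 0 -0.268;0.077 0.115 0 0 0 -0.268;0.079 0.114 0 0 0 -0.268;0.082 0.112 0 0 0 -0.268
0.084 0.110 0 0 0 -0.268;0.086 0.108 0 0 0 -0.268;0.089 0.107 0 0 0 -0.268;0.091 0.105 0 0 0 -0.268;0.093 0.103 0 0 0 -0.268;0.095 0.101 0 0 0 -0.268;0.097 0.099 0 0 0 -0.268;0.100 0.097 0 0 0 -0.268
0.102 0.094 0 0 0 -0.268;0.104 0.092 0 0 0 -0.268;0.105 0.090 0 0 0 -0.268;0.107 0.088 0 0 0 -0.268;0.109 0.085 0 0 0 -0.268;0.111 0.083 0 0 0 -0.268;0.113 0.081 0 0 0 -0.268;0.115 0.078 0 0 0 -0.268
[0.5635 0.1148]
```

>>> step_arm(increments="0.092 0.04 0 0 0 0;0.092 0.04 0 0 0 0;0.064 0.123 0 0 0 -0.268;0.067 0.122 0 0 0 -0.268;0.069 0.12 0 0 0 -0.268;0.072 0.119 0 0 0 -0.268;0.074 0.117 0 0 0 -0.268;0.077 0.115 0 0 0 -0.268")

```text
time_s: 6.35
eef_pos: [0.5272, 0.08, 0.0492]
eef_rot: [-0.222, 1.56, 0.222]
ft_force: [-1.8, -1.3, 0.7]
gripper_width: -0.0002
```

>>> step_arm(increments="0.079 0.114 0 0 0 -0.268;0.082 0.112 0 0 0 -0.268;0.084 0.11 0 0 0 -0.268;0.086 0.108 0 0 0 -0.268;0.089 0.107 0 0 0 -0.268;0.091 0.105 0 0 0 -0.268;0.093 0.103 0 0 0 -0.268;0.095 0.101 0 0 0 -0.268")

```text
time_s: 7.15
eef_pos: [0.5414, 0.0972, 0.0493]
eef_rot: [-0.087, 1.569, 0.088]
ft_force: [-1.1, -1.2, 1.1]
gripper_width: -0.0
```

```bash
python3 st.py; python3 - <<'E'
from h import *
im,d=ctrl.snapshot('side');np.savez('side3.npz',im=im,d=d)
c=im[190:290,275:405];cv2.imwrite('pics/cs3.png',cv2.resize(c[:,:,::-1],None,fx=6,fy=6,interpolation=cv2.INTER_CUBIC))
E
```

```text
7.15 [0.5414 0.0972 0.0493] yaw 0.1115 tilt [-1.e-04  1.e-04 -1.e+00] F [-1.14 -1.19  1.08] w -0.0 [-0.03  0.3   1.92  0.    0.93 -1.71]
```

View pics/cs3.png

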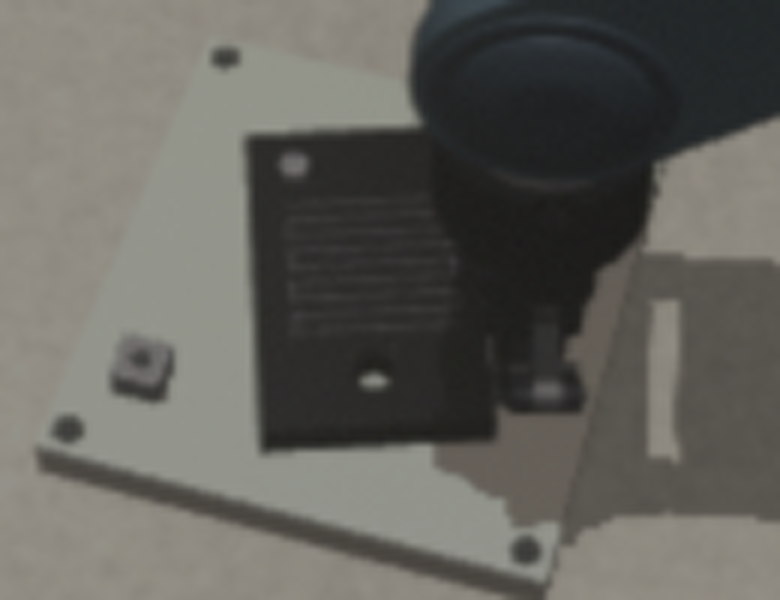

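>>> step_arm(increments="0.097 0.099 0 0 0 -0.268;0.1 0.097 0 0 0 -0.268;0.102 0.094 0 0 0 -0.268;0.104 0.092 0 0 0 -0.268;0.105 0.09 0 0 0 -0.268;0.107 0.088 0 0 0 -0.268;0.109 0.085 0 0 0 -0.268;0.111 0.083 0 0 0 -0.268")

```text
time_s: 8.0
eef_pos: [0.5581, 0.1118, 0.0493]
eef_rot: [0.047, 1.57, -0.047]
ft_force: [-1.3, -0.5, -0.7]
gripper_width: 0.0001
```

>>> step_arm(increments="0.113 0.081 0 0 0 -0.268;0.115 0.078 0 0 0 -0.268;0 0 0 0 0 0")

```text
time_s: 8.3
eef_pos: [0.5631, 0.1149, 0.0494]
eef_rot: [0.08, 1.568, -0.08]
ft_force: [-0.9, 0.3, -0.2]
gripper_width: 0.0003
```

```bash
python3 st.py; python3 - <<'E'
from path import *
path(-.0822,-.0822,-.10,-.1700,5)
path(-.0822,-.0822,-.17,-.2133,8)
from h import *
im,d=ctrl.snapshot('side');np.savez('side4.npz',im=im,d=d)
c=im[190:290,275:405];cv2.imwrite('pics/cs4.png',cv2.resize(c[:,:,::-1],None,fx=6,fy=6,interpolation=cv2.INTER_CUBIC))
E
```

```text
8.3 [0.5631 0.1149 0.0494] yaw -0.1016 tilt [ 9.e-04  1.e-04 -1.e+00] F [-0.87  0.27 -0.16] w 0.0003 [ 0.    0.34  1.85  0.    0.94 -1.47]
0.076 0.050 0 0 0 -0.175;0.076 0.049 0 0 0 -0.175;0.077 0.048 0 0 0 -0.175;0.078 0.047 0 0 0 -0.175;0.078 0.045 0 0 0 -0.175
[0.5712 0.1196]
0.030 0.017 0 0 0 -0.068;0.031 0.017 0 0 0 -0.068;0.031 0.017 0 0 0 -0.068;0.031 0.017 0 0 0 -0.068;0.031 0.017 0 0 0 -0.068;0.031 0.016 0 0 0 -0.068;0.031 0.016 0 0 0 -0.068;0.031 0.016 0 0 0 -0.068
[0.5761 0.1222]
```

View pics/cs4.png

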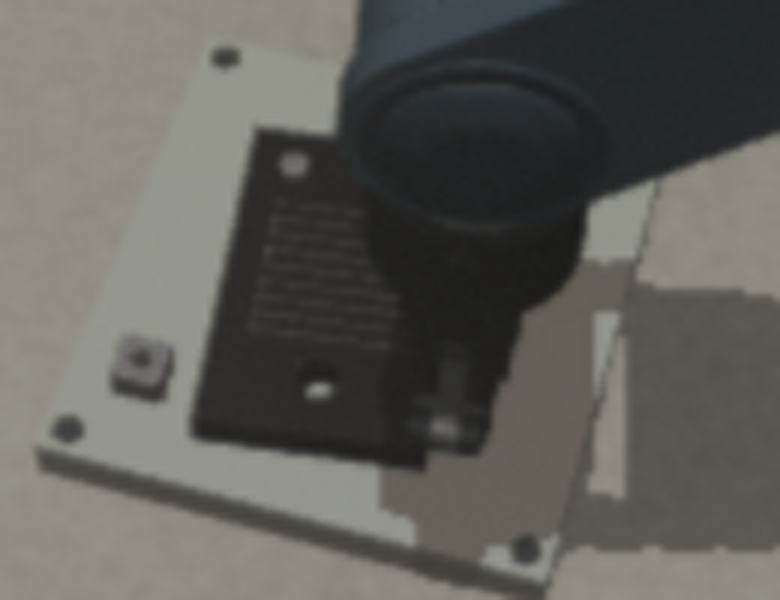

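>>> step_arm(increments="0.076 0.05 0 0 0 -0.175;0.076 0.049 0 0 0 -0.175;0.077 0.048 0 0 0 -0.175;0.078 0.047 0 0 0 -0.175;0.078 0.045 0 0 0 -0.175;0.015 0.008 0 0 0 -0.068;0.015 0.008 0 0 0 -0.068;0 0 0 0 0 -0.068")

```text
time_s: 9.15
eef_pos: [0.5707, 0.12, 0.0493]
eef_rot: [0.148, 1.566, -0.147]
ft_force: [-2.3, 1.0, 1.5]
gripper_width: -0.0004
```

```bash
python3 st.py
```

```text
9.15 [0.5707 0.12   0.0493] yaw -0.1879 tilt [-4.e-04  3.e-04 -1.e+00] F [-2.3   1.05  1.52] w -0.0004 [ 0.01  0.36  1.83  0.    0.95 -1.37]
```

>>> step_arm(increments="0.015 -0.003 0 0 0 -0.068;0.015 -0.003 0 0 0 -0.068;0.015 -0.003 0 0 0 -0.068;0.015 -0.003 0 0 0 -0.068;0.015 -0.003 0 0 0 -0.068;0.015 -0.003 0 0 0 0;0.015 -0.003 0 0 0 0;0 0 0 0 0 0")

```text
time_s: 9.95
eef_pos: [0.572, 0.1201, 0.0491]
eef_rot: [0.169, 1.567, -0.168]
ft_force: [-5.9, 4.9, 3.8]
gripper_width: 0.0002
```

```bash
python3 st.py;python3 - <<'E'
from h import *
im,d=ctrl.snapshot('side');np.savez('side4.npz',im=im,d=d)
c=im[215:280,275:375];cv2.imwrite('pics/cs5.png',cv2.resize(c[:,:,::-1],None,fx=8,fy=8,interpolation=cv2.INTER_CUBIC))
E
```

```text
9.95 [0.572  0.1201 0.0491] yaw -0.2149 tilt [-0.0023  0.001  -1.    ] F [-5.87  4.9   3.81] w 0.0002 [ 0.01  0.36  1.83  0.    0.95 -1.34]
```

View pics/cs5.png

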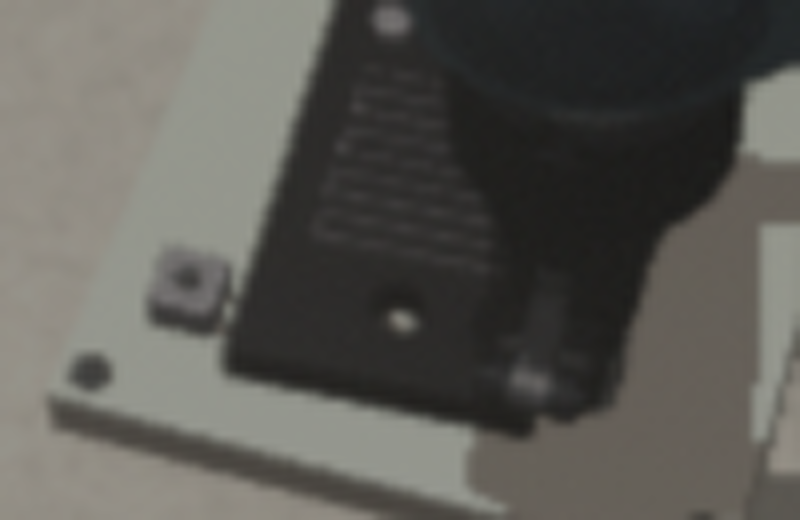

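>>> step_arm(increments="0 0 0 0 0 0;0 0 0 0 0 0")

```text
time_s: 10.2
eef_pos: [0.572, 0.1201, 0.049]
eef_rot: [0.169, 1.567, -0.168]
ft_force: [-5.1, 4.9, 3.3]
gripper_width: -0.0002
```

```bash
python3 st.py; cat > jf.py <<'E'
from fit import *
import sys
n=sys.argv[1];o=np.array([.6353,.0071])
im=np.load(n)['im']
# plate angle from free edge line: fit plate angle only in roi away from gripper
def items(p): return jig_items([o[0],o[1],-.2133,p[0]])[:5]
roi={'side':(274,215,335,292)}
from scipy.optimize import minimize_scalar
g=np.arange(-.03,.12,.005);c=[cost('side',im,items([a]),roi['side']) for a in g]
print(dict(zip(g.round(3),np.round(c,2))))
E
python3 jf.py side4.npz
```

```text
10.2 [0.572  0.1201 0.049 ] yaw -0.2149 tilt [-0.0023  0.001  -1.    ] F [-5.11  4.92  3.25] w -0.0002 [ 0.01  0.36  1.83  0.    0.95 -1.34]
{np.float64(-0.03): np.float64(71.38), np.float64(-0.025): np.float64(69.71), np.float64(-0.02): np.float64(67.55), np.float64(-0.015): np.float64(65.4), np.float64(-0.01): np.float64(63.41), np.float64(-0.005): np.float64(61.44), np.float64(0.0): np.float64(59.51), np.float64(0.005): np.float64(57.7), np.float64(0.01): np.float64(55.33), np.float64(0.015): np.float64(53.52), np.float64(0.02): np.float64(51.26), np.float64(0.025): np.float64(49.13), np.float64(0.03): np.float64(46.86), np.float64(0.035): np.float64(44.79), np.float64(0.04): np.float64(42.87), np.float64(0.045): np.float64(41.26), np.float64(0.05): np.float64(39.22), np.float64(0.055): np.float64(37.25), np.float64(0.06): np.float64(34.34), np.float64(0.065): np.float64(30.99), np.float64(0.07): np.float64(29.46), np.float64(0.075): np.float64(29.57), np.float64(0.08): np.float64(30.99), np.float64(0.085): np.float64(32.59), np.float64(0.09): np.float64(34.57), np.float64(0.095): np.float64(36.62), np.float64(0.1): np.float64(38.64), np.float64(0.105): np.float64(41.03), np.float64(0.11): np.float64(43.38), np.float64(0.115): np.float64(45.94)}
```

>>> step_arm(increments="0.005 0.025 0.025 0 0 0;0.005 0.025 0.025 0 0 0;0 0 0 0 0 0")

```text
time_s: 10.5
eef_pos: [0.5736, 0.1202, 0.0504]
eef_rot: [0.168, 1.563, -0.169]
ft_force: [-1.2, 0.6, -0.6]
gripper_width: -0.0002
```

```bash
python3 st.py
```

```text
10.5 [0.5736 0.1202 0.0504] yaw -0.2149 tilt [ 1.1e-03 -4.0e-04 -1.0e+00] F [-1.22  0.64 -0.59] w -0.0002 [ 0.01  0.36  1.82 -0.    0.95 -1.34]
```

>>> step_arm(increments="0.015 -0.003 0 0 0 0;0.015 -0.003 0 0 0 0;0.015 -0.003 0 0 0 0;0.015 -0.003 0 0 0 0")

```text
time_s: 10.9
eef_pos: [0.5742, 0.1203, 0.0503]
eef_rot: [0.169, 1.565, -0.168]
ft_force: [-2.9, 1.6, 0.6]
gripper_width: -0.0001
```

>>> step_arm(increments="0.015 -0.003 0 0 0 0;0.015 -0.003 0 0 0 0;0.015 -0.003 0 0 0 0;0.015 -0.003 0 0 0 0")

```text
time_s: 11.3
eef_pos: [0.575, 0.1204, 0.0503]
eef_rot: [0.169, 1.566, -0.168]
ft_force: [-5.1, 4.4, 3.0]
gripper_width: 0.0001
```

```bash
python3 st.py;python3 - <<'E'
from h import *
im,d=ctrl.snapshot('side');np.savez('side5.npz',im=im,d=d)
c=im[215:280,275:375];cv2.imwrite('pics/cs6.png',cv2.resize(c[:,:,::-1],None,fx=8,fy=8,interpolation=cv2.INTER_CUBIC))
E
```

```text
11.3 [0.575  0.1204 0.0503] yaw -0.2147 tilt [-1.4e-03  8.0e-04 -1.0e+00] F [-5.05  4.38  3.03] w 0.0001 [ 0.01  0.37  1.82  0.    0.96 -1.34]
```

View pics/cs6.png

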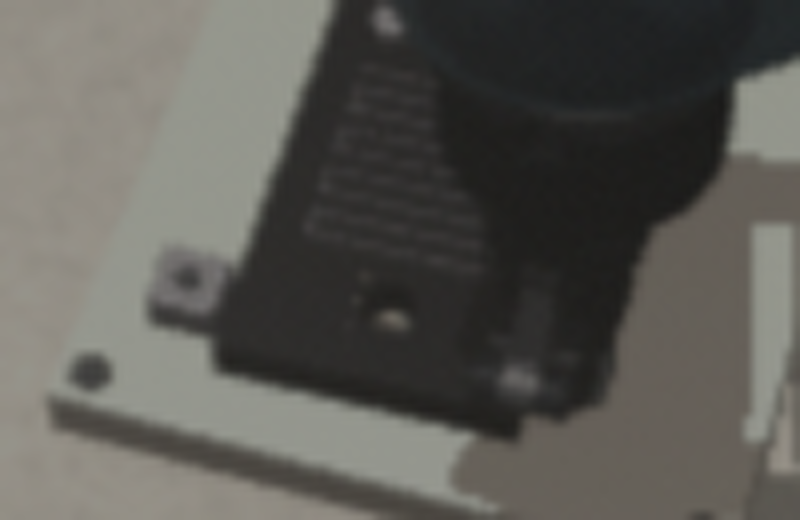

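>>> step_arm(increments="0.005 0.025 0.02 0 0 0;0.005 0.025 0.02 0 0 0;0 0 0 0 0 0")

```text
time_s: 11.65
eef_pos: [0.5762, 0.1207, 0.0512]
eef_rot: [0.168, 1.563, -0.169]
ft_force: [0.2, 0.5, -0.7]
gripper_width: 0.0002
```

```bash
python3 st.py
```

```text
11.65 [0.5762 0.1207 0.0512] yaw -0.2147 tilt [ 1.1e-03 -4.0e-04 -1.0e+00] F [ 0.16  0.54 -0.65] w 0.0002 [ 0.01  0.37  1.82 -0.    0.96 -1.34]
```

>>> step_arm(increments="0.015 -0.003 0 0 0 0;0.015 -0.003 0 0 0 0;0.015 -0.003 0 0 0 0;0.015 -0.003 0 0 0 0")

```text
time_s: 12.05
eef_pos: [0.5767, 0.1208, 0.0511]
eef_rot: [0.169, 1.565, -0.168]
ft_force: [-3.6, 1.8, 1.8]
gripper_width: -0.0004
```

>>> step_arm(increments="0.015 -0.003 0 0 0 0;0.015 -0.003 0 0 0 0;0.015 -0.003 0 0 0 0")

```text
time_s: 12.35
eef_pos: [0.5773, 0.121, 0.0511]
eef_rot: [0.169, 1.566, -0.168]
ft_force: [-5.3, 4.3, 4.0]
gripper_width: 0.0001
```

```bash
python3 st.py
```

```text
12.35 [0.5773 0.121  0.0511] yaw -0.2147 tilt [-1.4e-03  7.0e-04 -1.0e+00] F [-5.34  4.28  3.97] w 0.0001 [ 0.01  0.37  1.81  0.    0.96 -1.34]
```

```bash
cat > jf.py <<'E'
from fit import *
import sys
im=np.load(sys.argv[1])['im'];o=np.array([.6349,.0074]) # side-camera fit
roi=(280,218,329,272)
g=np.arange(-.03,.08,.005);c=[cost('side',im,jig_items([o[0],o[1],-.2127,a])[:5],roi) for a in g]
i=np.argmin(c);p=np.polyfit(g[max(0,i-2):i+3],c[max(0,i-2):i+3],2);print(g[i],'ang',-p[1]/2/p[0],np.round(c[max(0,i-2):i+3],1))
E
python3 - <<'E'
from h import *
im,d=ctrl.snapshot('side');np.savez('side6.npz',im=im,d=d)
c=im[215:280,275:375];cv2.imwrite('pics/cs7.png',cv2.resize(c[:,:,::-1],None,fx=8,fy=8,interpolation=cv2.INTER_CUBIC))
E
for i in 4 5 6;do python3 jf.py side$i.npz;done
```

```text
0.06500000000000002 ang 0.06624525506345215 [40.6 35.7 33.7 34.3 37.9]
0.04000000000000001 ang 0.04014830067753931 [36.  32.1 30.4 32.2 35.6]
0.02000000000000001 ang 0.020909018401439355 [33.5 30.  29.4 29.9 31.9]
```

View pics/cs7.png

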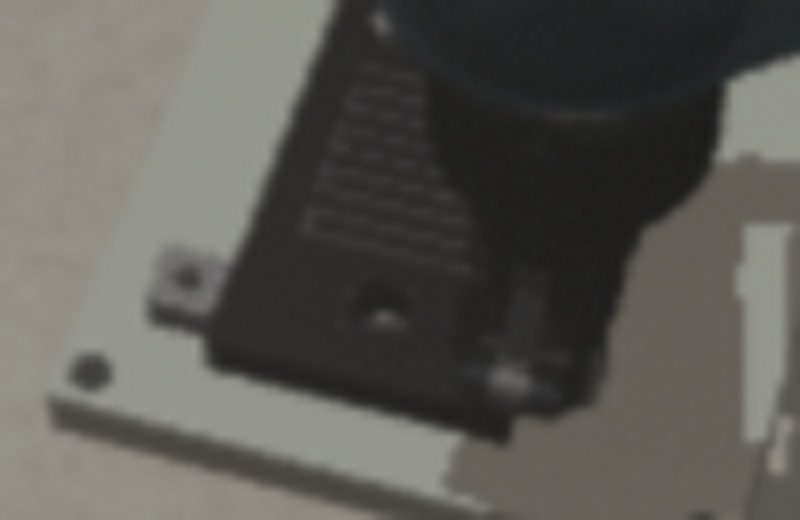

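>>> step_arm(increments="0.015 0 0.01 0 0 0;0.015 0 0.01 0 0 0;0.015 0 0 0 0 0;0.015 0 0 0 0 0")

```text
time_s: 12.8
eef_pos: [0.5783, 0.1209, 0.0512]
eef_rot: [0.169, 1.566, -0.168]
ft_force: [-5.4, 3.5, 3.5]
gripper_width: 0.0001
```

>>> step_arm(increments="0.015 -0.003 0 0 0 0;0.015 -0.003 0 0 0 0;0.015 -0.003 0 0 0 0")

```text
time_s: 13.1
eef_pos: [0.5784, 0.1209, 0.0511]
eef_rot: [0.169, 1.569, -0.168]
ft_force: [-8.9, 3.7, 6.3]
gripper_width: -0.0
```

```bash
python3 st.py; python3 - <<'E'
from h import *
im,d=ctrl.snapshot('side');np.savez('side6.npz',im=im,d=d)
E
python3 jf.py side6.npz
```

```text
13.1 [0.5784 0.1209 0.0511] yaw -0.2146 tilt [-4.3e-03  8.0e-04 -1.0e+00] F [-8.86  3.65  6.26] w -0.0 [ 0.01  0.37  1.81  0.    0.96 -1.34]
0.010000000000000009 ang 0.011218881183165996 [33.4 30.1 28.4 28.8 31.5]
```

>>> step_arm(increments="0 0.012 0.025 0 0 0;0 0.012 0.025 0 0 0;0 0 0 0 0 0")

```text
time_s: 13.45
eef_pos: [0.5783, 0.121, 0.0513]
eef_rot: [0.168, 1.568, -0.169]
ft_force: [-6.2, 2.7, -0.8]
gripper_width: 0.0001
```

```bash
python3 st.py; python3 - <<'E'
from h import *
im,d=ctrl.snapshot('side');np.savez('side6.npz',im=im,d=d)
E
python3 jf.py side6.npz
```

```text
13.45 [0.5783 0.121  0.0513] yaw -0.2145 tilt [-3.8e-03  1.0e-04 -1.0e+00] F [-6.22  2.66 -0.84] w 0.0001 [ 0.01  0.37  1.81  0.    0.96 -1.34]
0.010000000000000009 ang 0.0112930901551425 [33.7 30.3 28.6 29.  31.7]
```

>>> step_arm(increments="0.015 -0.001 0.004 0 0 0;0.015 -0.001 0.004 0 0 0;0.015 -0.001 0.004 0 0 0;0 0 0 0 0 0")

```text
time_s: 13.9
eef_pos: [0.5784, 0.121, 0.0513]
eef_rot: [0.168, 1.57, -0.169]
ft_force: [-8.1, 2.4, 0.2]
gripper_width: 0.0002
```

```bash
python3 st.py; python3 - <<'E'
from h import *
im,d=ctrl.snapshot('side');np.savez('side6.npz',im=im,d=d)
c=im[215:280,275:375];cv2.imwrite('pics/cs8.png',cv2.resize(c[:,:,::-1],None,fx=8,fy=8,interpolation=cv2.INTER_CUBIC))
E
python3 jf.py side6.npz
```

```text
13.9 [0.5784 0.121  0.0513] yaw -0.2145 tilt [-6.1e-03  2.0e-04 -1.0e+00] F [-8.06  2.41  0.18] w 0.0002 [ 0.01  0.37  1.81  0.    0.97 -1.34]
0.010000000000000009 ang 0.011259472293628836 [33.7 30.3 28.6 29.1 31.8]
```

View pics/cs8.png

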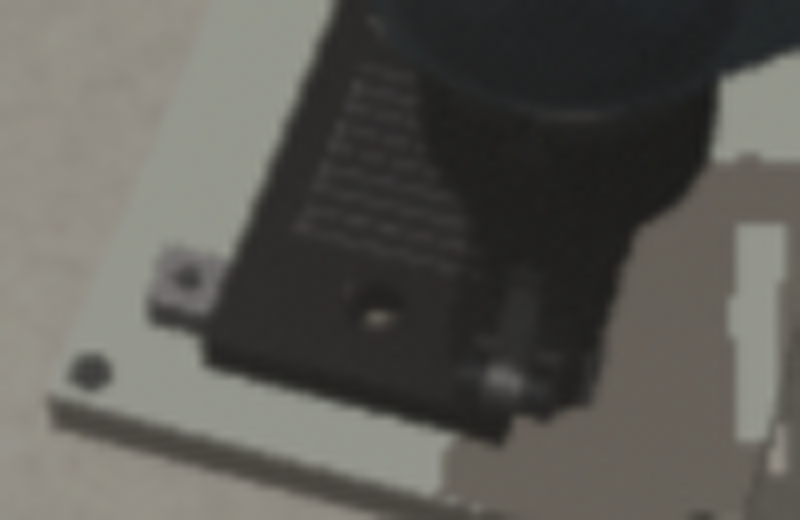

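>>> step_arm(increments="0.02 -0.004 0.004 0 0 0;0.02 -0.004 0.004 0 0 0;0.02 -0.004 0.004 0 0 0;0.02 -0.004 0.004 0 0 0;0 0 0 0 0 0")

```text
time_s: 14.45
eef_pos: [0.5786, 0.121, 0.0513]
eef_rot: [0.168, 1.574, -0.169]
ft_force: [-12.7, 3.9, 4.4]
gripper_width: -0.0
```

>>> step_arm(increments="0.02 -0.004 0.004 0 0 0;0.02 -0.004 0.004 0 0 0;0 0 0 0 0 0")

```text
time_s: 14.75
eef_pos: [0.5786, 0.121, 0.0512]
eef_rot: [0.168, 1.576, -0.169]
ft_force: [-15.0, 4.6, 5.2]
gripper_width: -0.0
```

```bash
python3 st.py
```

```text
14.75 [0.5786 0.121  0.0512] yaw -0.2143 tilt [-1.210e-02  7.000e-04 -9.999e-01] F [-15.     4.58   5.24] w -0.0 [ 0.01  0.38  1.8   0.    0.97 -1.34]
```

>>> step_arm(increments="0 0 0 0 0 0;0 0 0 0 0 0;0 0 0 0 0 0;0 0 0 0 0 0;0 0 0 0 0 0;0 0 0 0 0 0;0 0 0 0 0 0;0 0 0 0 0 0")

```text
time_s: 15.55
eef_pos: [0.5787, 0.121, 0.0512]
eef_rot: [0.168, 1.576, -0.169]
ft_force: [-13.8, 3.5, 5.1]
gripper_width: -0.0001
```

```bash
python3 st.py; python3 - <<'E'
from h import *
im,d=ctrl.snapshot('side');np.savez('side7.npz',im=im,d=d)
E
python3 jf.py side7.npz
```

```text
15.55 [0.5787 0.121  0.0512] yaw -0.2143 tilt [-1.200e-02  7.000e-04 -9.999e-01] F [-13.83   3.49   5.09] w -0.0001 [ 0.01  0.38  1.8   0.    0.97 -1.34]
0.010000000000000009 ang 0.011315713048545726 [33.7 30.3 28.5 29.  31.7]
```

>>> step_arm(increments="-0.06 0.013 0 0 0 0;-0.06 0.013 0 0 0 0;-0.06 0.013 0 0 0 0;-0.06 0.013 0 0 0 0;-0.1 0.022 0 0 0 0;-0.2 0.043 0 0 0 0;-0.4 0.086 0 0 0 0;-0.4 0.086 0 0 0 0")

```text
time_s: 16.4
eef_pos: [0.5563, 0.1261, 0.0536]
eef_rot: [0.169, 1.563, -0.169]
ft_force: [0.0, 0.5, 1.0]
gripper_width: -0.0001
```

```bash
python3 st.py
```

```text
16.4 [0.5563 0.1261 0.0536] yaw -0.2148 tilt [ 1.1e-03 -1.0e-04 -1.0e+00] F [0.04 0.53 0.97] w -0.0001 [ 0.02  0.33  1.86 -0.    0.95 -1.33]
```

>>> step_arm(increments="0 0 0.8 0 0 0;0 0 1 0 0 0;0 0 1 0 0 0;0 0 0.5 0 0 0;-0.3 0.9 0 0 0 0;-0.3 0.9 0 0 0 0;-0.3 0.9 0 0 0 0;-0.3 0.9 0 0 0 0", hand=0.6)

```text
time_s: 17.2
eef_pos: [0.5322, 0.1987, 0.1198]
eef_rot: [0.169, 1.564, -0.169]
ft_force: [0.7, 0.3, 1.6]
gripper_width: 0.0513
```

>>> step_arm(increments="-0.32 0.9 0 0 0 0;-0.32 0.9 0 0 0 0;-0.32 0.9 0 0 0 0;-0.32 0.9 0 0 0 0;-0.33 0.9 0 0 0 0;-0.33 0.9 0 0 0 0;0 0 0 0 0 0")

```text
time_s: 17.9
eef_pos: [0.4929, 0.3076, 0.1196]
eef_rot: [0.167, 1.564, -0.166]
ft_force: [-0.5, -0.6, -0.6]
gripper_width: 0.051
```

```bash
python3 st.py; python3 - <<'E'
from h import *
for c in('top','side'):
    im,d=ctrl.snapshot(c);np.savez(c+'8.npz',im=im,d=d);save(c+'8',im)
from fit import *
I={c:np.load(c+'8.npz')['im'] for c in('top','side')}
roi={'top':(262,165,354,258),'side':(274,190,394,300)}
for cs in(['top'],['side']):
    print(cs,fit({c:I[c] for c in cs},jig_items,roi,[.6353,.0071,-.2133,0.005],[.003,.003,.02,.02]))
E
```

```text
17.9 [0.4929 0.3076 0.1196] yaw -0.2121 tilt [ 3.e-04  4.e-04 -1.e+00] F [-0.54 -0.6  -0.59] w 0.051 [ 0.36  0.24  1.82  0.    1.07 -1.  ]
['top'] (array([ 0.63557923,  0.00573573, -0.22233406,  0.01058334]), np.float64(17.764907813116892))
['side'] (array([ 0.63475625,  0.00717808, -0.21431557,  0.00485854]), np.float64(268.4386177307676))
```

View pics/side8.png

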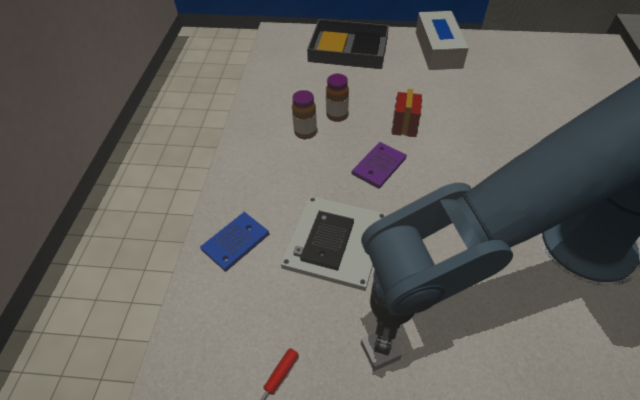

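View pics/top8.png

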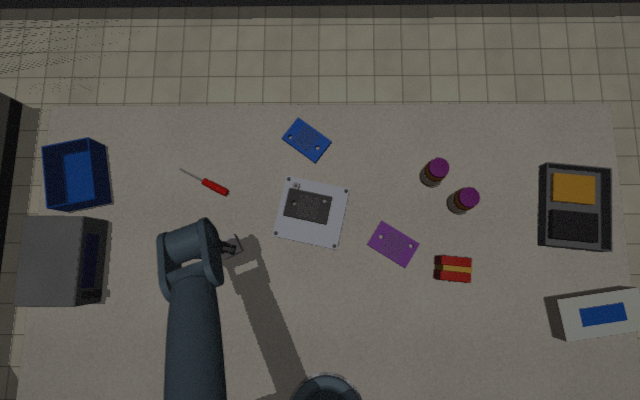

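```bash
python3 - <<'E'
from h import *
im=np.load('side8.npz')['im'];c=im[310:385,340:430];cv2.imwrite('pics/c9.png',cv2.resize(c[:,:,::-1],None,fx=8,fy=8,interpolation=cv2.INTER_CUBIC))
print(proj('side',[.4929,.3076,.0976+.009]),proj('side',[.4935,.3059,.052]))
E
```

```text
(np.float64(384.8861927010439), np.float64(331.4817279363968)) (np.float64(381.91871745704384), np.float64(341.4793549126438))
```

View pics/c9.png

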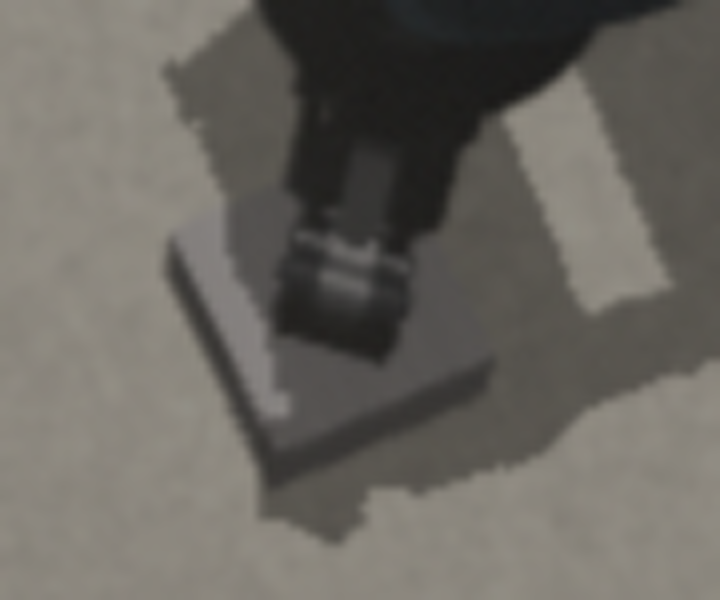

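```bash
python3 - <<'E'
from h import *
o=np.array([.4929,.3076])
yd=np.array([.2105,.9776])
for t in(.0255,.034,.040):
  for z in(.0976,.102,.106): print(t,z,np.round(proj('side',[*(o+yd*t),z]),1))
xd=np.array([.9776,-.2105])
for s in(-.011,.011): print(proj('side',[*(o+yd*.036+xd*s),.1]))
E
```

```text
0.0255 0.0976 [381.4 346.4]
0.0255 0.102 [381.6 345.5]
0.0255 0.106 [381.8 344.7]
0.034 0.0976 [380.4 350.8]
0.034 0.102 [380.6 350. ]
0.034 0.106 [380.8 349.2]
0.04 0.0976 [379.6 354. ]
0.04 0.102 [379.9 353.2]
0.04 0.106 [380.  352.4]
(np.float64(386.24593967066255), np.float64(353.1911495749075))
(np.float64(374.2912572280745), np.float64(349.6543385182761))
```

>>> step_arm(increments="0.095 -0.08 -0.5 0 0 0;0 0 -0.6 0 0 0;0 0 -0.6 0 0 0;0 0 -0.5 0 0 0;0 0 -0.4 0 0 0;0 0 -0.28 0 0 0;0 0 0 0 0 0")

```text
time_s: 18.7
eef_pos: [0.495, 0.3042, 0.0605]
eef_rot: [0.168, 1.566, -0.169]
ft_force: [-0.7, 0.3, -0.1]
gripper_width: 0.051
```

>>> step_arm(increments="0 0 0 0 0 0;0 0 0 0 0 0;0 0 0 0 0 0;0 0 0 0 0 0;0 0 0 0 0 0", hand=0, grip_force=40)

```text
time_s: 19.2
eef_pos: [0.4961, 0.3047, 0.0624]
eef_rot: [0.169, 1.563, -0.168]
ft_force: [-0.1, 0.2, 3.1]
gripper_width: 0.0179
```

```bash
python3 st.py;python3 - <<'E'
from h import *
im,d=ctrl.snapshot('side');np.savez('side9.npz',im=im,d=d)
c=im[310:385,340:430];cv2.imwrite('pics/c10.png',cv2.resize(c[:,:,::-1],None,fx=8,fy=8,interpolation=cv2.INTER_CUBIC))
E
```

```text
19.2 [0.4961 0.3047 0.0624] yaw -0.2147 tilt [ 1.4e-03  5.0e-04 -1.0e+00] F [-0.09  0.22  3.11] w 0.0179 [ 0.36  0.34  1.83  0.    0.97 -1.  ]
```

View pics/c10.png

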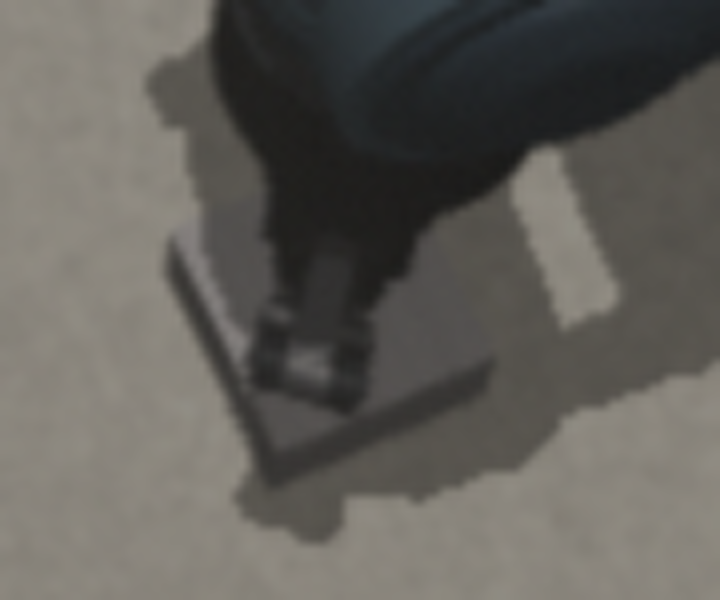

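>>> step_arm(increments="0 0 0 0 0 0;0 0 0 0 0 0;0 0 0 0 0 0")

```text
time_s: 19.55
eef_pos: [0.4961, 0.3047, 0.0623]
eef_rot: [0.169, 1.563, -0.168]
ft_force: [0.2, -0.2, 5.3]
gripper_width: 0.0177
```

```bash
python3 st.py
```

```text
19.55 [0.4961 0.3047 0.0623] yaw -0.2147 tilt [ 1.3e-03  5.0e-04 -1.0e+00] F [ 0.15 -0.24  5.26] w 0.0177 [ 0.36  0.34  1.83 -0.    0.97 -1.  ]
```

>>> step_arm(increments="0 0 0.2 0 0 0;0 0 0.4 0 0 0;0 0 0.6 0 0 0;0 0 0.8 0 0 0;0 0 0.8 0 0 0;0 0 0.5 0 0 0;0 0 0 0 0 0")

```text
time_s: 20.25
eef_pos: [0.4968, 0.305, 0.1303]
eef_rot: [0.17, 1.56, -0.167]
ft_force: [0.8, 0.4, 0.3]
gripper_width: 0.0177
```

```bash
python3 st.py;python3 - <<'E'
from h import *
im,d=ctrl.snapshot('side');np.savez('side10.npz',im=im,d=d)
c=im[290:380,320:430];cv2.imwrite('pics/c11.png',cv2.resize(c[:,:,::-1],None,fx=7,fy=6.6,interpolation=cv2.INTER_CUBIC))
E
```

```text
20.25 [0.4968 0.305  0.1303] yaw -0.2146 tilt [ 0.0042  0.0015 -1.    ] F [0.81 0.44 0.26] w 0.0177 [ 0.36  0.23  1.82 -0.    1.09 -1.  ]
```

View pics/c11.png

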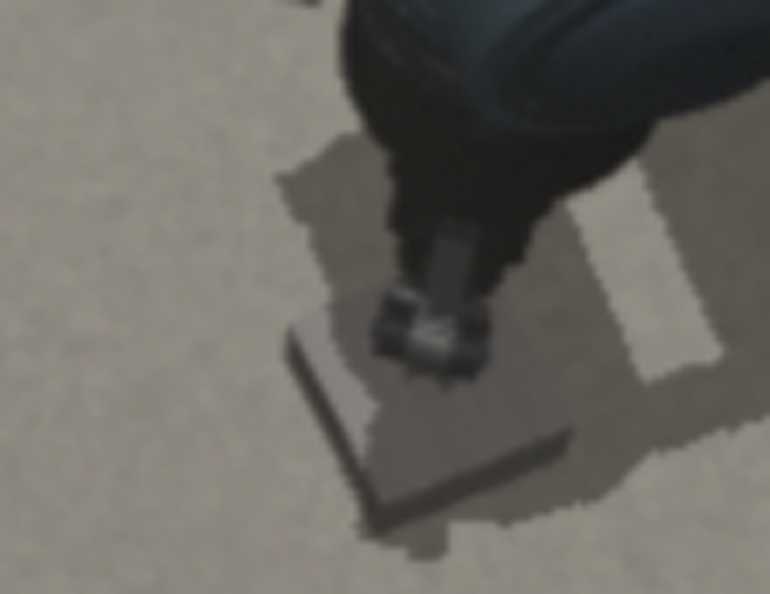

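>>> step_arm(increments="0.61 -0.91 0 -0.01 0.025 0;0.61 -0.91 0 -0.01 0.025 0;0.61 -0.91 0 0 0 0;0.61 -0.91 0 0 0 0;0.61 -0.91 0 0 0 0;0.61 -0.91 0 0 0 0;0.61 -0.91 0 0 0 0;0.61 -0.91 0 0 0 0")

```text
time_s: 21.1
eef_pos: [0.5928, 0.158, 0.1265]
eef_rot: [0.167, 1.57, -0.171]
ft_force: [0.6, 0.5, -1.5]
gripper_width: 0.0183
```

>>> step_arm(increments="0.61 -0.91 0 0 0 0;0.61 -0.91 0 0 0 0;0.5 -0.7 0 0 0 0;0 0 0 0 0 0;0 0 0 0 0 0")

```text
time_s: 21.6
eef_pos: [0.6271, 0.1086, 0.127]
eef_rot: [0.168, 1.569, -0.17]
ft_force: [-0.3, -0.6, 0.4]
gripper_width: 0.0178
```

```bash
python3 st.py;python3 - <<'E'
from h import *
im,d=ctrl.snapshot('side');np.savez('side11.npz',im=im,d=d);save('side11',im)
c=im[190:290,270:400];cv2.imwrite('pics/c12.png',cv2.resize(c[:,:,::-1],None,fx=6,fy=6,interpolation=cv2.INTER_CUBIC))
im,d=ctrl.snapshot('top');np.savez('top11.npz',im=im,d=d)
c=im[165:265,260:360];cv2.imwrite('pics/c13.png',cv2.resize(c[:,:,::-1],None,fx=6,fy=6,interpolation=cv2.INTER_CUBIC))
E
```

```text
21.6 [0.6271 0.1086 0.127 ] yaw -0.2151 tilt [-0.0053 -0.0013 -1.    ] F [-0.31 -0.56  0.4 ] w 0.0178 [-0.01  0.35  1.67 -0.    1.12 -1.36]
```

View pics/c12.png

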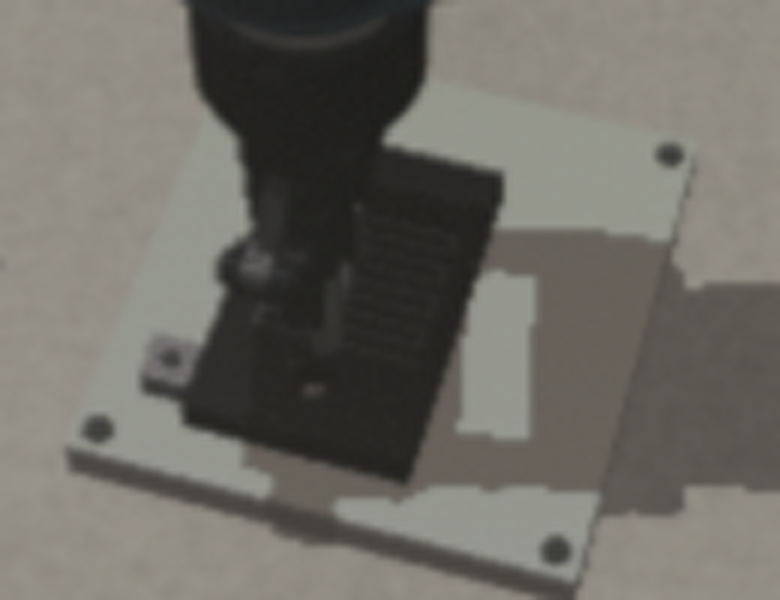

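View pics/c13.png

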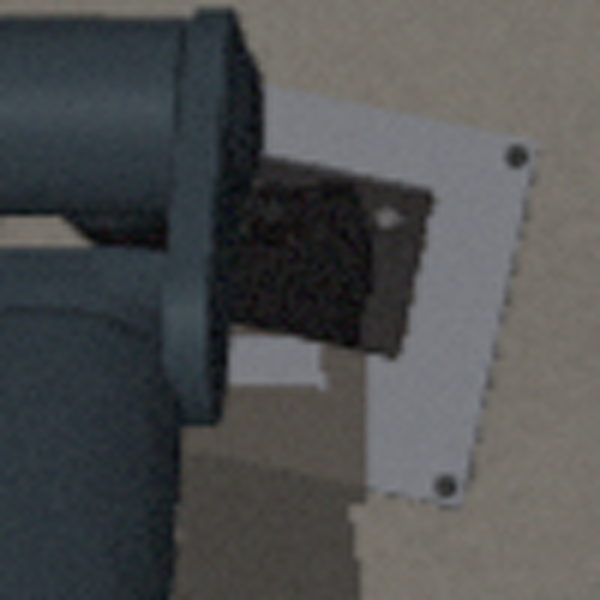

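```bash
python3 - <<'E'
from h import *
t=np.array([.6271,.1086,.127])
for n,dz in (('tcp',0),('fingertip',-.022),('headbot',-.0243),('tip',-.0563)):
    u,v=proj('side',t+[0,0,dz]);print(n,(u-270+.42)*6,(v-190+.42)*6)
f=np.load('side11.npz');im=f['im'];d=f['d']
c=np.clip(im[220:262,300:345].astype(float)*2.5,0,255).astype(np.uint8)
cv2.imwrite('pics/c14.png',cv2.resize(c[:,:,::-1],None,fx=14,fy=14,interpolation=cv2.INTER_CUBIC))
for v in range(230,256,2):
    us=np.arange(306,336,2);P=pw('side',d,us,np.full(len(us),v))
    print(v,' '.join('%3d,%3d,%3d|'%tuple((1000*(p-[.6271,.1086,0])).round()) for p in P))
E
```

```text
tcp 315.210284315113 251.34374479423641
fingertip 316.42968058410474 286.31441391018734
headbot 316.5545378036576 289.89515351285183
tip 318.2425227928604 338.3043261757391
230  48,-73, 22|  43,-75, 19|  18, 45,195|  13, 52,206|   9, 53,207|   5, 50,203|   6, 17,157|   2, 15,153|  -2, 16,156|  -7, 26,170| -11, 26,171| -12, -5,127| -11,-68, 36| -15,-66, 39| -20,-68, 37|
232  48,-69, 19|  20, 56,205|  16, 56,204|  12, 56,204|   9, 55,204|   6, 50,197|   2, 49,196|  -2, 48,195|  -3, 23,158|  -7, 24,161| -10, 15,148| -12, -7,116| -11,-60, 39| -16,-61, 38| -20,-63, 35|
234  24, 59,201|  20, 59,202|  16, 60,203|  12, 59,203|   8, 59,204|   5, 59,203|   1, 58,202|  -2, 50,191|  -2, 24,152|  -7, 26,156| -10, 21,149| -12, -5,111| -12,-56, 36| -16,-56, 38| -21,-56, 38|
236  23, 61,198|  20, 62,199|  16, 63,201|  12, 63,202|   8, 62,201|   4, 63,203|   1, 61,201|  -2, 53,188|  -4, 40,169|  -7, 25,147|  -9, 12,129| -12, -1,111| -12,-52, 35| -17,-49, 39| -21,-52, 36|
238  45,-51, 21|  39,-41, 36|  17, 58,186|  12, 65,199|   8, 66,199|   4, 65,199|   1, 63,196|  -2, 51,179|  -4, 41,164|  -6, 18,13
[... 959 characters left out ...]
  8,-16, 36|   4,-17, 36|  -4,  7, 74|  -6,-16, 38| -10,-17, 36| -15,-17, 37| -19,-17, 39| -24,-18, 36|
250  40, -8, 36|  35, -8, 37|  30, -7, 38|  26, -8, 38|  21, -9, 37|  17,-10, 35|  12,-11, 35|   8,-11, 36|   3,-11, 36|  -2,-10, 39|  -6,-12, 36| -11,-12, 37| -15,-12, 36| -20,-12, 37| -24,-12, 37|
252  39,  0, 40|  34, -2, 38|  30, -2, 39|  25, -4, 36|  21, -5, 36|  16, -4, 37|  12, -6, 35|   8,-10, 29|   3,-11, 27|  -2, -8, 32|  -7, -5, 38| -11, -7, 36| -16, -6, 38| -20, -6, 39| -25, -7, 37|
254  38,  2, 35|  34,  4, 39|  29,  2, 37|  25,  3, 39|  20,  2, 37|  16,  1, 37|  11,  0, 35|   8, -9, 22|   3,-10, 20|  -1, -9, 23|  -7,  0, 38| -11, -2, 35| -16, -2, 37| -20, -3, 35| -25, -2, 37|
```

View pics/c14.png

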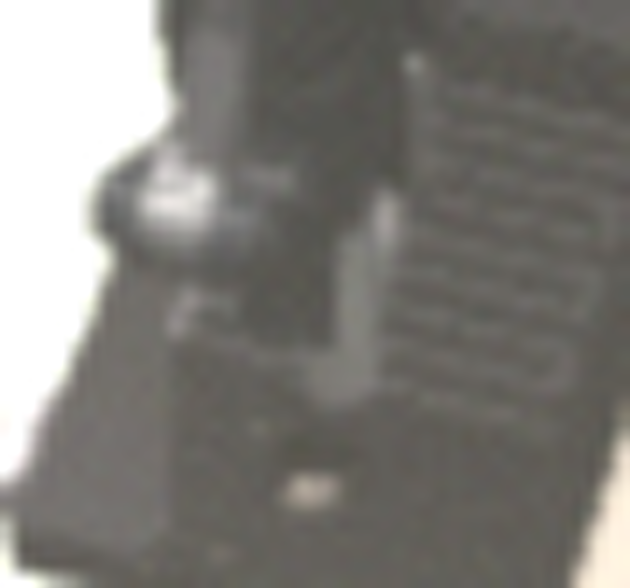

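>>> step_arm(increments="-0.8 0.5 0 0 -0.03 0;-0.8 0.5 0 0.015 -0.03 0;-0.8 0.5 0 0 0 0;-0.8 0.5 0 0 0 0;-0.8 0.5 0 0 0 0;0 0 0 0 0 0;0 0 0 0 0 0")

```text
time_s: 22.4
eef_pos: [0.5473, 0.1591, 0.1278]
eef_rot: [0.167, 1.563, -0.168]
ft_force: [-0.3, 0.0, -0.8]
gripper_width: 0.0177
```

```bash
python3 st.py;python3 - <<'E'
from h import *
im,d=ctrl.snapshot('side');np.savez('side12.npz',im=im,d=d)
s=ctrl.read_state();t=s['eef_pos'];u,v=proj('side',t-[0,0,.0563]);print(u,v)
u,v=int(u),int(v);c=np.clip(im[v-35:v+15,u-30:u+30].astype(float)*2,0,255).astype(np.uint8)
print(u-30,v-35);cv2.imwrite('pics/c15.png',cv2.resize(c[:,:,::-1],None,fx=12,fy=12,interpolation=cv2.INTER_CUBIC))
E
```

```text
22.4 [0.5473 0.1591 0.1278] yaw -0.2133 tilt [ 1.3e-03 -5.0e-04 -1.0e+00] F [-0.31  0.05 -0.76] w 0.0177 [ 0.08  0.21  1.85 -0.    1.08 -1.27]
357.59167439393735 268.12572197944183
327 233
```

View pics/c15.png

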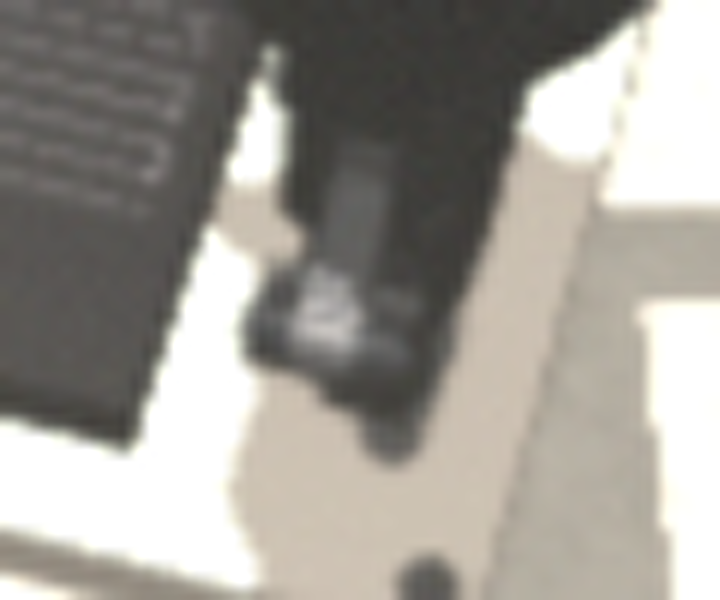

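```bash
cat > dw.py <<'E'
from fit import *
import sys
def dowel(im,t,roi,dz=.0563,g=(-.002,.001)):
    z=t[2]-dz
    f=lambda p:cost('side',im,[(circ(.006),z,z+.02,np.array(t[:2])+p,0)],roi)
    b=min((minimize(f,g0,method='Nelder-Mead',options=dict(initial_simplex=np.array([g0,np.add(g0,[.002,0]),np.add(g0,[0,.002])]),xatol=1e-5,fatol=1e-3)) for g0 in [g,(0,0.001)]),key=lambda b:b.fun)
    return b.x,b.fun
if __name__=='__main__':
    im=np.load('side12.npz')['im'];t=[.5473,.1591,.1278]
    for r in((350,268,372,278),(348,266,372,278),(352,268,368,276)):
        for dz in(.0545,.0563,.058): print(r,dz,dowel(im,t,r,dz))
    I=np.load('side8.npz')['im'];roi=(276,192,360,296)
    # jig fixed from first side fit; plate pose free
    def f(p):
        it=jig_items([.6349,.0074,-.2127,0]);oo=np.array(p[:2])
        it[3]=(it[3][0],.02,.036,oo,p[2]);it[4]=(it[4][0],.036,.036,oo,p[2])
        return cost('side',I,it,roi)
    p0=np.array([.6349,.0074,-.21]);sim=np.vstack([p0]+[p0+np.eye(3)[i]*[.003,.003,.02][i] for i in range(3)])
    b=minimize(f,p0,method='Nelder-Mead',options=dict(initial_simplex=sim,xatol=1e-5,fatol=1e-3))
    print('plate',b.x,b.fun,'hole',b.x[:2]+R(b.x[2])@[-.025,.095],'jighole',np.array([.6349,.0074])+R(-.2127)@[-.025,.095])
    u,v=proj('side',[*(b.x[:2]+R(b.x[2])@[-.025,.095]),.036]);print(u,v)
    u,v=int(u),int(v);c=I[v-15:v+15,u-20:u+20];print(u-20,v-15)
    cv2.imwrite('pics/c16.png',cv2.resize(np.clip(c[:,:,::-1]*2.,0,255).astype(np.uint8),None,fx=16,fy=16,interpolation=cv2.INTER_CUBIC))
E
python3 dw.py
```

```text
(350, 268, 372, 278) 0.0545 (array([-0.00276319,  0.00130929]), np.float64(14.844093048588054))
(350, 268, 372, 278) 0.0563 (array([-0.00280441,  0.00029155]), np.float64(14.821753386994397))
(350, 268, 372, 278) 0.058 (array([-0.0028599 , -0.00068312]), np.float64(14.807392913961241))
(348, 266, 372, 278) 0.0545 (array([-0.00262457,  0.00101491]), np.float64(27.41429447021498))
(348, 266, 372, 278) 0.0563 (array([-2.65539797e-03, -1.44103542e-05]), np.float64(27.451245307323852))
(348, 266, 372, 278) 0.058 (array([-0.00269204, -0.00089619]), np.float64(27.48041149660073))
(352, 268, 368, 276) 0.0545 (array([-0.00272662,  0.00132151]), np.float64(2.112530348569935))
(352, 268, 368, 276) 0.0563 (array([-0.00279857,  0.00038018]), np.float64(2.0540091550636346))
(352, 268, 368, 276) 0.058 (array([-0.00282566, -0.00058086]), np.float64(2.0323167284259434))
plate [ 0.63436049  0.00677198 -0.21387933] 14.229848468391062 hole [0.6300941 0.1049137] jighole [0.63051787 0.10553662]
321.7495774637823 252.77187250540544
301 237
```

View pics/c16.png

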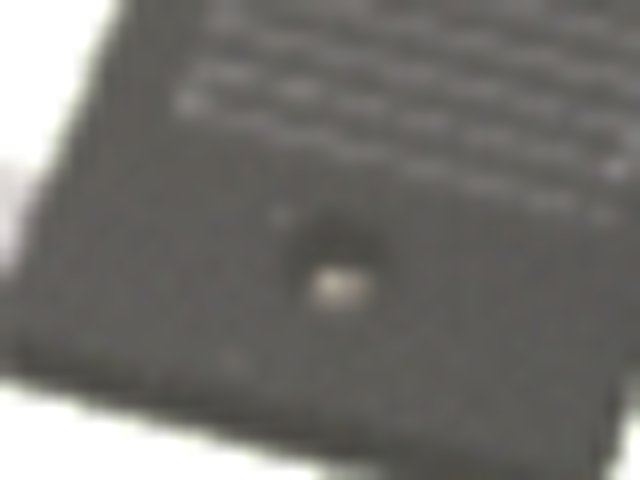

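>>> step_arm(increments="0.86 -0.54 0 0 0 0;0.86 -0.54 0 0 0 0;0.86 -0.54 -0.2 0 0 0;0.86 -0.54 -0.4 0 0 0;0.86 -0.54 -0.4 0 0 0;0 0 -0.3 0 0 0;0 0 0 0 0 0;0 0 0 0 0 0")

```text
time_s: 23.25
eef_pos: [0.633, 0.1048, 0.1014]
eef_rot: [0.168, 1.564, -0.169]
ft_force: [0.7, -0.0, 0.5]
gripper_width: 0.0177
```

```bash
python3 st.py
```

```text
23.25 [0.633  0.1048 0.1014] yaw -0.2145 tilt [-1.e-04 -3.e-04 -1.e+00] F [ 0.67 -0.04  0.5 ] w 0.0177 [-0.01  0.4   1.67 -0.    1.08 -1.37]
```

>>> step_arm(increments="0 0 -0.1 0 0 0;0 0 -0.1 0 0 0;0 0 -0.1 0 0 0;0 0 -0.08 0 0 0;0 0 -0.03 0 0 0;0 0 -0.03 0 0 0;0 0 -0.03 0 0 0;0 0 0 0 0 0")

```text
time_s: 24.05
eef_pos: [0.6335, 0.1045, 0.0922]
eef_rot: [0.168, 1.563, -0.169]
ft_force: [0.2, -0.1, -1.3]
gripper_width: 0.0174
```

```bash
python3 st.py
```

```text
24.05 [0.6335 0.1045 0.0922] yaw -0.2147 tilt [ 8.e-04 -4.e-04 -1.e+00] F [ 0.25 -0.11 -1.3 ] w 0.0174 [-0.01  0.41  1.67 -0.    1.06 -1.37]
```

No contact force yet; the tip should be at the plate's surface. Going on in 0.6 mm steps.

>>> step_arm(increments="0 0 -0.03 0 0 0;0 0 -0.03 0 0 0;0 0 -0.03 0 0 0;0 0 0 0 0 0")

```text
time_s: 24.45
eef_pos: [0.6334, 0.1045, 0.0902]
eef_rot: [0.168, 1.564, -0.169]
ft_force: [-0.5, -0.7, -0.8]
gripper_width: 0.0178
```

>>> step_arm(increments="0 0 -0.03 0 0 0;0 0 -0.03 0 0 0;0 0 0 0 0 0")

```text
time_s: 24.75
eef_pos: [0.6334, 0.1045, 0.0891]
eef_rot: [0.168, 1.564, -0.169]
ft_force: [-0.2, -0.4, -2.0]
gripper_width: 0.0175
```

```bash
python3 st.py
```

```text
24.75 [0.6334 0.1045 0.0891] yaw -0.2147 tilt [ 6.e-04 -4.e-04 -1.e+00] F [-0.24 -0.45 -1.98] w 0.0175 [-0.01  0.41  1.67 -0.    1.06 -1.37]
```

>>> step_arm(increments="0 0 -0.04 0 0 0;0 0 -0.04 0 0 0;0 0 -0.04 0 0 0;0 0 -0.04 0 0 0;0 0 0 0 0 0")

```text
time_s: 25.25
eef_pos: [0.6334, 0.1045, 0.0858]
eef_rot: [0.168, 1.564, -0.169]
ft_force: [0.4, 0.1, 0.1]
gripper_width: 0.0176
```

>>> step_arm(increments="0 0 -0.05 0 0 0;0 0 -0.05 0 0 0;0 0 -0.05 0 0 0;0 0 -0.05 0 0 0;0 0 -0.05 0 0 0;0 0 0 0 0 0")

```text
time_s: 25.85
eef_pos: [0.6334, 0.1045, 0.0808]
eef_rot: [0.168, 1.564, -0.169]
ft_force: [0.0, 0.7, -0.4]
gripper_width: 0.0179
```

```bash
python3 st.py;python3 - <<'E'
from h import *
im,d=ctrl.snapshot('side');np.savez('side13.npz',im=im,d=d)
c=np.clip(im[210:270,285:365].astype(float)*2,0,255).astype(np.uint8);cv2.imwrite('pics/c17.png',cv2.resize(c[:,:,::-1],None,fx=9,fy=9,interpolation=cv2.INTER_CUBIC))
E
```

```text
25.85 [0.6334 0.1045 0.0808] yaw -0.2147 tilt [ 4.e-04 -4.e-04 -1.e+00] F [ 0.    0.68 -0.4 ] w 0.0179 [-0.01  0.43  1.67 -0.    1.04 -1.37]
```

View pics/c17.png

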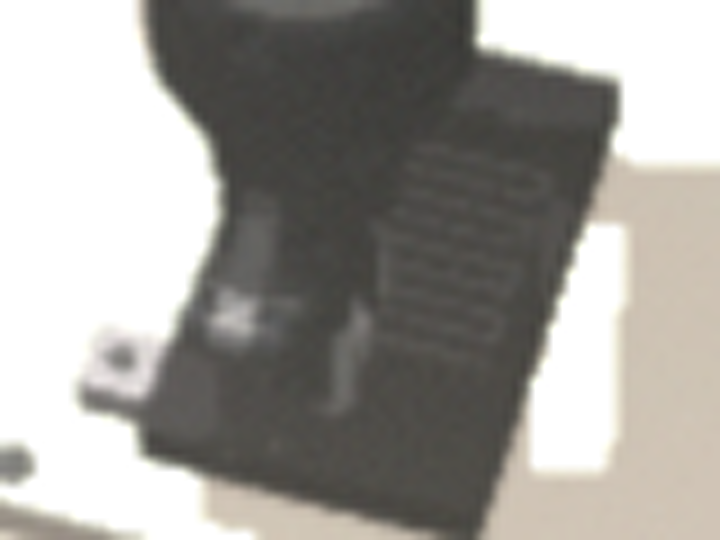

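>>> step_arm(increments="0 0 -0.05 0 0 0;0 0 -0.05 0 0 0;0 0 -0.05 0 0 0;0 0 -0.05 0 0 0;0 0 -0.03 0 0 0;0 0 -0.03 0 0 0;0 0 0 0 0 0")

```text
time_s: 26.6
eef_pos: [0.6335, 0.1045, 0.0757]
eef_rot: [0.168, 1.564, -0.169]
ft_force: [0.2, 0.4, -0.4]
gripper_width: 0.0178
```

>>> step_arm(increments="0 0 -0.03 0 0 0;0 0 -0.03 0 0 0;0 0 -0.03 0 0 0;0 0 0 0 0 0")

```text
time_s: 27.0
eef_pos: [0.6334, 0.1045, 0.0739]
eef_rot: [0.168, 1.564, -0.169]
ft_force: [0.3, -1.1, -0.2]
gripper_width: 0.0181
```

```bash
python3 st.py
```

```text
27.0 [0.6334 0.1045 0.0739] yaw -0.2146 tilt [ 6.e-04 -4.e-04 -1.e+00] F [ 0.27 -1.05 -0.2 ] w 0.0181 [-0.01  0.44  1.67 -0.    1.03 -1.37]
```

In the jig's hole too. Carrying on down.

>>> step_arm(increments="0 0 -0.06 0 0 0;0 0 -0.06 0 0 0;0 0 -0.06 0 0 0;0 0 -0.06 0 0 0;0 0 -0.06 0 0 0;0 0 0 0 0 0")

```text
time_s: 27.6
eef_pos: [0.6333, 0.1045, 0.0677]
eef_rot: [0.168, 1.564, -0.169]
ft_force: [-0.2, 0.1, -0.0]
gripper_width: 0.0183
```

>>> step_arm(increments="0 0 -0.05 0 0 0;0 0 -0.05 0 0 0;0 0 -0.05 0 0 0;0 0 -0.05 0 0 0;0 0 0 0 0 0")

```text
time_s: 28.1
eef_pos: [0.6334, 0.1045, 0.0638]
eef_rot: [0.168, 1.564, -0.169]
ft_force: [-0.6, -0.1, 0.4]
gripper_width: 0.0182
```

```bash
python3 st.py
```

```text
28.1 [0.6334 0.1045 0.0638] yaw -0.2147 tilt [ 5.e-04 -4.e-04 -1.e+00] F [-0.65 -0.12  0.36] w 0.0182 [-0.01  0.45  1.67 -0.    1.02 -1.37]
```

>>> step_arm(increments="0 0 -0.02 0 0 0;0 0 -0.02 0 0 0;0 0 -0.02 0 0 0;0 0 -0.02 0 0 0;0 0 0 0 0 0")

```text
time_s: 28.6
eef_pos: [0.6335, 0.1045, 0.0623]
eef_rot: [0.168, 1.563, -0.169]
ft_force: [0.6, -0.8, -0.4]
gripper_width: 0.0177
```

>>> step_arm(increments="0 0 -0.02 0 0 0;0 0 -0.02 0 0 0;0 0 0 0 0 0")

```text
time_s: 28.9
eef_pos: [0.6335, 0.1045, 0.0615]
eef_rot: [0.168, 1.564, -0.169]
ft_force: [-0.8, -0.0, -0.3]
gripper_width: 0.0179
```

```bash
python3 st.py
```

```text
28.9 [0.6335 0.1045 0.0615] yaw -0.2147 tilt [ 6.e-04 -4.e-04 -1.e+00] F [-0.75 -0.01 -0.29] w 0.0179 [-0.01  0.45  1.67 -0.    1.01 -1.37]
```

>>> step_arm(increments="0 0 0 0 0 0;0 0 0 0 0 0;0 0 0 0 0 0;0 0 0 0 0 0", hand=0.4)

```text
time_s: 29.3
eef_pos: [0.6336, 0.1045, 0.0617]
eef_rot: [0.168, 1.563, -0.169]
ft_force: [0.5, 0.2, 0.7]
gripper_width: 0.0341
```

>>> step_arm(increments="0 0 0.2 0 0 0;0 0 0.5 0 0 0;0 0 0.8 0 0 0;0 0 1 0 0 0;-0.5 0.5 1 0 0 0;-1 0.8 0.5 0 0 0;-1 0.8 0 0 0 0;-1 0.8 0 0 0 0")

```text
time_s: 30.1
eef_pos: [0.5637, 0.1631, 0.1441]
eef_rot: [0.169, 1.56, -0.168]
ft_force: [0.7, 0.1, -0.4]
gripper_width: 0.0342
```

>>> step_arm(increments="-1 0.8 0 0 0 0;-1 0.8 0 0 0 0;-1 0.8 0 0 0 0;-1 0.8 0 0 0 0;-0.5 0.8 0 0 0 0;0 0.5 0 0 0 0;0 0 0 0 0 0")

```text
time_s: 30.8
eef_pos: [0.4743, 0.2535, 0.143]
eef_rot: [0.168, 1.561, -0.167]
ft_force: [-0.6, 0.1, 0.3]
gripper_width: 0.0342
```

```bash
python3 st.py;python3 - <<'E'
from h import *
for c,(a,b,e,f) in (('side',(190,300,270,400)),('top',(165,265,255,365))):
    im,d=ctrl.snapshot(c);np.savez(c+'14.npz',im=im,d=d);save(c+'14',im)
    k=np.clip(im[a:b,e:f].astype(float)*1.7,0,255).astype(np.uint8);cv2.imwrite('pics/f%s.png'%c,cv2.resize(k[:,:,::-1],None,fx=5,fy=5,interpolation=cv2.INTER_CUBIC))
E
```

```text
30.8 [0.4743 0.2535 0.143 ] yaw -0.2131 tilt [ 3.2e-03  2.0e-04 -1.0e+00] F [-0.57  0.08  0.25] w 0.0342 [ 0.28  0.11  1.93 -0.    1.1  -1.08]
```

View pics/fside.png

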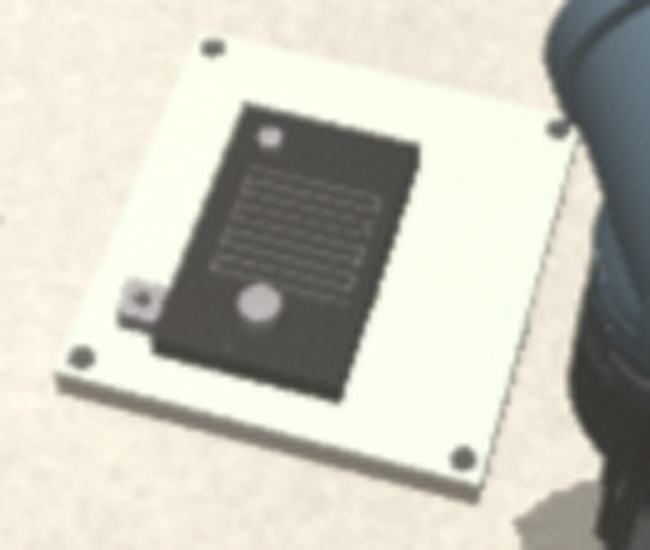

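View pics/ftop.png

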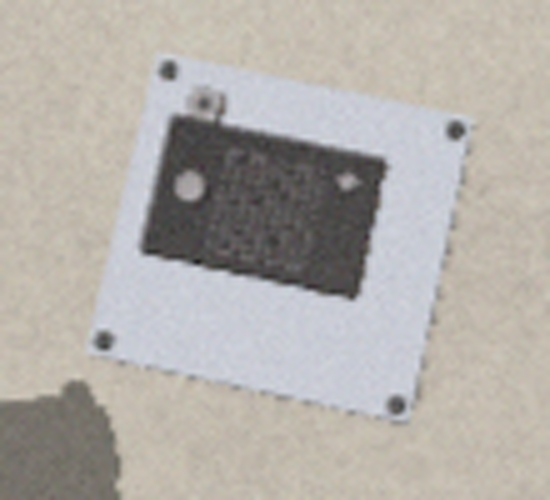

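```bash
python3 - <<'E'
from fit import *
for c in('side','top'):
    f=np.load(c+'14.npz');d=f['d'];u,v=proj(c,[.630,.105,.05]);
    us,vs=np.meshgrid(np.arange(round(u)-1,round(u)+2),np.arange(round(v)-1,round(v)+2));P=pw(c,d,us.ravel(),vs.ravel());print(c,'head',np.median(P,0).round(4))
    for q in([.60,.06],[.62,.05],[.64,.04]):
        u,v=proj(c,[*q,.036]);us,vs=np.meshgrid(np.arange(round(u)-1,round(u)+2),np.arange(round(v)-1,round(v)+2));print('plate z',np.median(pw(c,d,us.ravel(),vs.ravel())[:,2]).round(4))
roi={'top':(262,165,354,258),'side':(274,190,372,300)}
def it(p):
    i=jig_items(p);return i[:4]+[(circ(.01,(-.025,.095)),.036,.05,np.array(p[:2]),p[2])]+i[5:]
for cs in(['top'],['side']):
    I={c:np.load(c+'14.npz')['im'] for c in cs};print(cs,fit(I,it,roi,[.6353,.0071,-.2133,0.0],[.003,.003,.02,.02]))
E
```

```text
side head [0.6289 0.1074 0.0515]
plate z 0.0358
plate z 0.0376
plate z 0.0378
top head [0.6306 0.1062 0.0505]
plate z 0.0352
plate z 0.0351
plate z 0.0362
['top'] (array([ 0.63569123,  0.00605473, -0.21902196,  0.0114463 ]), np.float64(36.428879582535046))
['side'] (array([ 0.6346382 ,  0.00727298, -0.21284361,  0.00193397]), np.float64(14.913585991047956))
```

```bash
python3 - <<'E'
from h import *
print(ctrl.close_job());print(ctrl.read_state()['time_s'])
E
```

```text
the job is handed in; nothing more can be done
None
the job is handed in; nothing more can be done
```

I swung the plate home against the stop, put the dowel through it into the jig with its head down, released it and handed the job in at about 31 s. No verdict was reported.

- **Pressing the plate:** I held it on the stop for about 0.8 s at roughly 14–16 N. The wrist force never read above about 17 N.
- **Inserting the dowel:** it went through the plate and into the jig with no measurable contact force. I let go with the head about 1 mm above the plate, so it dropped the last bit, then backed the gripper well clear.

**Last checks**
- **Dowel:** both cameras show the head on the plate. Its top measured 50.5–51.5 mm high against an expected 50 mm, which is within depth noise.
- **Plate angle:** the two cameras disagreed on how far the plate is from the jig's heading. The side camera gave 0.002 rad and the top camera 0.011 rad, both inside the 0.02 limit.
- **Sticking:** about 3–7 mm before the stop the plate stuck at 6–8 N, because the fingers were also bearing down on it. Easing the tool up about 1 mm at a time freed it.
- **Bystanders:** the robot was never near the bottles, cell or screwdriver. I did not re-measure their positions at the end.

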